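# Slide a hardness reference block under the ring lamp into its inspection pocket

### The job

Load the smaller of the two round reference blocks into the inspection plate: lay it flat on the open end of the plate, clear of the ring lamp, and let go of it; then slide it along the plate, under the lamp, until it drops into the round pocket and sits flat at the bottom. Do not lift it off the plate under the lamp, do not strike the lamp, and leave the other loose things where they are.

Things in the scene. Friction and masses are not known exactly. Their poses are not given: they have to be found in the camera images.
- small_block_center (a point): Centre (half-way up) of the smaller round reference block: a flat, solid, pale brassy metal disc, 50 mm in diameter and 12 mm thick, about 0.18 kg, lying flat on the bench. It may be grasped across its diameter. z of this frame is the disc's axis. It and the larger block may stand in each other's place.
- large_block_center (a point): Centre (half-way up) of the larger round reference block, a bystander: a flat grey steel disc, 64 mm in diameter and 13 mm thick. It does not fit the pocket.
- nest: Inspection plate, fixed on the bench: bare aluminium, 230 mm long (x), 110 mm wide (y), 16 mm thick, lying roughly across the robot's view. Origin at the centre of its underside; x points from its open end (to the robot's right) to the lamp's column at the other end (left), z up. A round flat pocket, 54 mm in diameter and 5 mm deep, is sunk in its top at x = +50 mm, y = 0; the rest of the top is flat, without rails.
- pocket (a point): Centre of the pocket's floor, 11 mm above the bench and 5 mm below the plate's top; axes as the plate's. The block seated in it has its centre 6 mm above this point and its top 7 mm above the plate's top.
- apron (a point): Point on the plate's top in the middle of its open half, 100 mm from the pocket's centre along the plate's -x, marked by a scribed cross: a good place to lay the block. Axes as the plate's.
- lamp_ring (a point): Centre of the ring lamp's underside, above the pocket's centre and 65 mm above the plate's top: a level black ring, 90 mm outer and 44 mm inner diameter, 12 mm thick, nothing above it. It overhangs to 45 mm from the pocket's centre, so fingers that push the block home must lean in beneath it from the open end, 25 to 45 degrees from vertical, tips leading. Axes as the plate's.
- ring_lamp: The ring lamp with its column, fixed to the plate: origin and axes as the plate's. The ring is carried by one dark column (22 x 36 mm, its top 101 mm above the bench) standing at the plate's left end, at x = +102 mm.
- tester_base (a point): Point on the bench at the middle of the near end of the tall white hardness tester, a fixed obstacle to the left of the plate. The tester covers the bench from here about 0.6 m away from the robot and 0.13 m to either side, and rises over 0.5 m; its low sloping base comes first. Swing the arm past it drawn in. The monitor's screen stands about 0.4 m beyond this point, behind the plate.
- magnifier_center (a point): Centre (half-way up) of a bystander: a small black standing loupe, 41 mm in diameter and 36 mm high.
- puck_center (a point): Centre (half-way up) of a bystander: a black mounted specimen, 30 mm in diameter and 16 mm high.
Not all that is in view belongs to the job. Leave any brown or pink look-alike of the part that bears small_block_center alone.

How it is judged (in metres and radians):
On the way, in this order (a step that is already met when the one before it is completed fails the run):
1. the smaller block lies flat and released on the open end of the plate, clear of the lamp (x of small_block_center in the frame of nest between -0.09 and -0.02 m and y of small_block_center in the frame of nest between -0.04 and 0.04 m and z of small_block_center in the frame of nest between 0.0195 and 0.0245 m and angle between small_block_center's own z axis and vertical below 0.06 rad and linear speed of small_block below 0.02 m/s and contact force between the fingers and small_block below 0.2 N), for 0.2 s.
2. the block, lying on the plate's top, goes in under the lamp (x of small_block_center in the frame of nest between -0.002 and 0.038 m and y of small_block_center in the frame of nest between -0.03 and 0.03 m and z of small_block_center in the frame of nest between 0.0185 and 0.0255 m), for 0.1 s.
At the end, for the whole second after the job is handed in: The smaller block lies in the pocket, at rest: its centre within 5 mm of the pocket's axis and no more than 8 mm above the pocket's floor (6 mm when fully down), tilted less than 0.05 rad (horizontal distance between small_block_center and pocket below 0.005 m and z of small_block_center in the frame of nest between 0.0145 and 0.019 m and angle between small_block_center's own z axis and vertical below 0.05 rad and linear speed of small_block below 0.01 m/s); the robot touches nothing.
It fails at once if the lamp or its column is struck or pressed with more than 15 N (contact force between any of the fingers, the arm and ring_lamp above 15 N).
It fails at once if another loose thing is moved more than 20 mm (distance of any of large_block_center, magnifier_center, puck_center from where it was at the start of the episode above 0.02 m).
It fails at once if the block, once under the lamp, is lifted more than 8 mm off the plate (x of small_block_center in the frame of nest between 0.005 and 0.08 m and y of small_block_center in the frame of nest between -0.05 and 0.05 m and z of small_block_center in the frame of nest between 0.03 and 0.08 m).
It also fails if it takes over 64 s, if anything falls off the work surface, if the arm or the gripper's body presses on something with over 40 N, if the wrist force passes 120 N, or if a joint passes its speed limit or range.

### The arm

A 6-joint arm with a two-finger parallel gripper is mounted at the origin on a cart in front of the work surface, level with it; the furniture and walls round the work are solid. World frame = base frame: x ahead of the robot, y to its left, z up, the work surface at z = 0. Lengths are in mm, angles in rad, forces in N, time in s.
With the tool pointing down it reaches from about 350 to 975 mm from the base axis. Payload 7.1 kg.
Tool frame: the origin (TCP) lies midway between the tips of the shut fingers; the grasp point (between the pads) lies 19 mm behind it (ctrl.hold_point_z is the distance from the TCP to the grasp point, in mm); z points along the fingers, y is the direction in which the jaws open and shut (so a half turn about z gives the same grasp; the last joint's range is limited). The gripper opens to 88 mm and grips with 3 to 60 N. Pads are 20 mm wide; open, the fingers measure 115 mm over their backs; the gripper's body (75 mm by 178 mm) begins 61 mm behind the grasp point.
Start: joints at [-1.167, 0.423, 1.63, -0, 1.089, -0.019], TCP at [256.462, -569.94, 192.175] pointing down, gripper open.
Joint ranges: [-3, 3], [-0.9, 2.11], [0.09, 2.58], [-1.31, 4.45], [0.11, 2.69], [-2.54, 2.54]. Speed limits (rad/s): [2.39, 2.39, 3.01, 3.14, 3.14, 3.14].

### API

Orientations are given as a rotation vector (axis times angle).
In Python, from workcell import ctrl, eyes gives the robot as it stands.
- The arm moves only by the tool move_arm, never from a script. Its argument "deltas" is a list of rows, each a list of 6 numbers: the shift along the tool's x, y, z in mm, then the turn, a rotation vector about the tool's x, y, z in rad. A call has 1 to 5 rows; each row shifts and turns the pose as measured when the row begins, along the tool's axes as they then stand; what a row does not reach is not made up. A row lasts 1/12 s, in which the tool goes at most 41.7 mm and 7.16 degrees, less where a joint would pass 70% of its speed; a pose out of reach is approached as far as the arm can. A call is refused whole if a number of a shift passes 41.7 or a number of a turn 0.125, either way. A call with a gripper value outside its range is refused whole. "hand" is the closure, from -1 (fully open) to 1 (shut), set as the call begins (left out, the last holds). The fingers move at their own pace and stop on an object; the grip force is fixed at half the most. Time passes only in rows, so rows that do not move let the fingers close. It gives the time, the measured TCP pose, the force and the opening at its end, in the units of the state.
- ctrl.get_obs(): the state, without advancing time (a new reading comes with each control period).
- eyes.get_image(name): name is "scene" or "top" or "wrist"; returns a dict with "frame" (480x640x3 uint8, red, green, blue), "range_z" (480x640 float32, mm along the optical axis (not along the pixel's ray), 0 where there is no reading), "fx", "fy", "cx", "cy" (pixels), "cam_to_world" (4x4, takes a point from camera to world coordinates). Camera axes: x right, y down, z forward; pixel columns grow to the right and rows downward; lengths in mm; the calibration is good to about 2 mm. A picture is of the moment at which its call begins.
- ctrl.close_job(): hands the job in, once; it reports no verdict.
The state is a dict: "t": time; "qpos": joint angles; "qvel": joint speeds; "joint_torque": joint torques, N m; "ee_pos": TCP position; "orientation": TCP orientation; "ft_force": force on the tool from outside, world axes, zero at the start; "moment": the same for the moment, N m; "width": finger opening in mm.
Only numpy, scipy, OpenCV 4.12 (cv2) and the standard library are available. Lean on these libraries where they do the work, as an engineer would, in place of code of your own. Each camera call takes 0.05 s, during which the arm holds its last target.

## Working session

There is one attempt and no reset: what is moved stays moved. The work goes in short steps, Python scripts to look and compute and a tool call to move; the robot and the scene stay as the last step left them, time stands still between calls to the robot, and variables do not carry over. Pictures are saved under pics/ and viewed, and the job is handed in when it is done.

Besides the shell and the picture viewer there is one more tool, called after ">>>" by a JSON object that holds its "name" and its "arguments". move_arm: Moves the arm, as the interface text tells. Its arguments: {"type":"object","properties":{"deltas":{"type":"array"},"hand":{"type":"number"}},"required":["deltas"]}

```bash
ls; mkdir -p pics; python3 - <<'E'
from workcell import ctrl, eyes
import cv2,numpy as np
o=ctrl.get_obs();print(o, ctrl.hold_point_z)
for n in ["scene","top","wrist"]:
    d=eyes.get_image(n);cv2.imwrite(f"pics/{n}0.png",d["frame"][:,:,::-1]);np.savez(f"{n}0.npz",**d)
    print(n,d["fx"],d["fy"],d["cx"],d["cy"],np.round(d["cam_to_world"],3).tolist())
E
```

```text
pics
{'t': 0.0, 'qpos': array([-1.16700725e+00,  4.23848159e-01,  1.63067553e+00,  3.24248382e-05,
        1.08857210e+00, -1.89963115e-02]), 'qvel': array([ 5.88555654e-04, -7.38246065e-04, -4.91447343e-04,  7.03159165e-04,
        2.95781719e-04,  6.85135978e-05]), 'joint_torque': array([ 4.71914682e-03, -5.44602942e+01, -2.73664963e+01,  6.44710497e-02,
        2.26577790e-02, -1.20667960e-04]), 'ee_pos': array([ 256.24204419, -569.41169546,  191.40283482]), 'orientation': array([-3.07021669e+00, -6.58840766e-01,  4.07007877e-04]), 'ft_force': array([-0.25484731,  0.15222118, -0.64709255]), 'moment': array([0.03178408, 0.00018885, 0.00565615]), 'width': 87.6953764818323} 18.700000000000003
scene 546.4541064842513 546.4541064842513 316.4472263219244 234.92113607954832 [[-0.694, -0.305, 0.652, -437.539], [-0.72, 0.278, -0.637, 870.282], [0.013, -0.911, -0.412, 687.732], [0.0, 0.0, 0.0, 1.0]]
top 611.6990958349605 611.6990958349605 320.61659003823314 241.21050685329644 [[-0.022, -0.992, 0.123, 340.971], [-1.0, 0.023, 0.014, -78.374], [-0.017, -0.123, -0.992, 1578.792], [0.0, 0.0, 0.0, 1.0]]
wrist 414.2543896422328 414.2543896422328 317.1687474113949 242.44806468293623 [[0.411, -0.874, -0.26, 327.357], [-0.912, -0.394, -0.115, -537.154], [-0.002, 0.284, -0.959, 383.469], [0.0, 0.0, 0.0, 1.0]]
```

View pics/scene0.png

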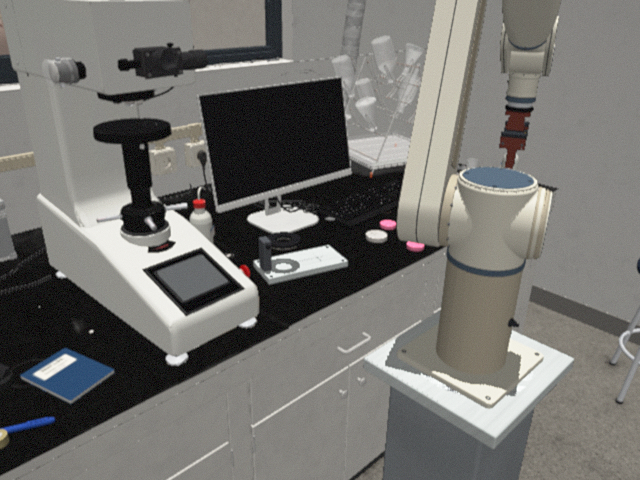

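View pics/top0.png

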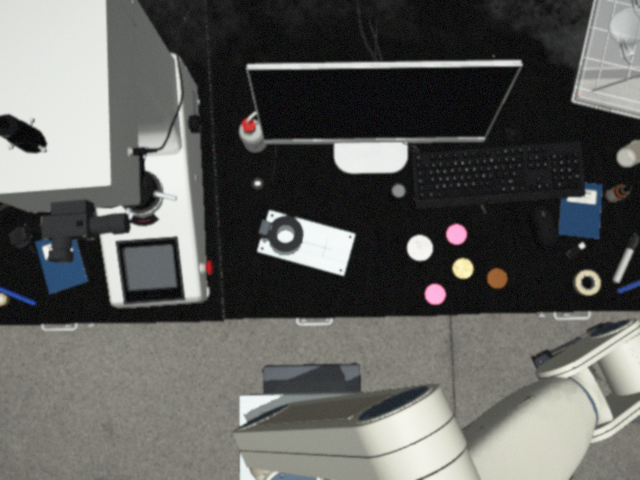

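View pics/wrist0.png

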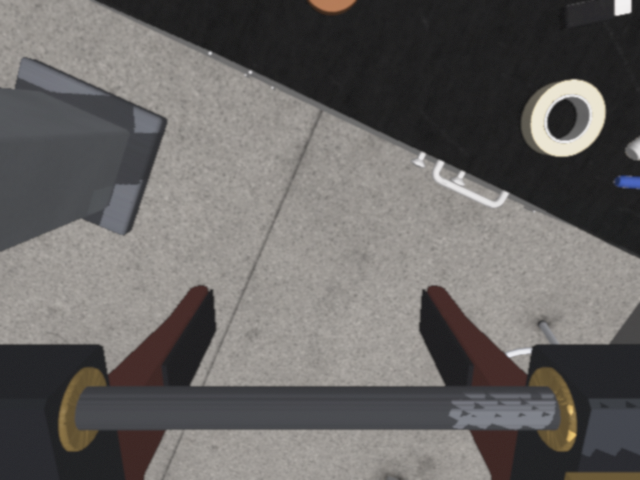

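Candidates in the top view are (420,247) large pale grey, (456,234) pink, (435,294) pink, (497,278) brown and (463,268) pale brassy. The last one fits the small block: pale brass colour, and smaller than the grey disc. I'll confirm it in a crop and measure.

```bash
cat > h.py <<'E'
import numpy as np,cv2
def load(n): return dict(np.load(n))
def ray(d,uv,z):
    uv=np.atleast_2d(np.float64(uv));T=d["cam_to_world"]
    r=np.c_[(uv[:,0]-d["cx"])/d["fx"],(uv[:,1]-d["cy"])/d["fy"],np.ones(len(uv))]@T[:3,:3].T
    s=(z-T[2,3])/r[:,2]
    return T[:3,3]+r*s[:,None]
def proj(d,P):
    P=np.atleast_2d(np.float64(P));T=np.linalg.inv(d["cam_to_world"])
    c=P@T[:3,:3].T+T[:3,3]
    return np.c_[c[:,0]/c[:,2]*d["fx"]+d["cx"],c[:,1]/c[:,2]*d["fy"]+d["cy"]]
E
python3 - <<'E'
from h import *
d=load("top0.npz");f=d["frame"];hsv=cv2.cvtColor(f,cv2.COLOR_RGB2HSV)
c=f[200:310,240:520];cv2.imwrite("pics/crop0.png",cv2.resize(c[:,:,::-1],None,fx=2.85,fy=2.85,interpolation=cv2.INTER_CUBIC))
m=(hsv[:,:,2]>100).astype(np.uint8);m[:200]=0;m[312:]=0;m[:,:240]=0;m[:,:]*=1
n,l,s,ce=cv2.connectedComponentsWithStats(m)
for i in range(1,n):
    if s[i,4]>40:
        cn,_=cv2.findContours((l==i).astype(np.uint8),0,1)
        (u,v),r=cv2.minEnclosingCircle(cn[0]);p=ray(d,ce[i],12)[0]
        print(s[i],ce[i].round(1),"world",p.round(1),"eqdiam mm",2*np.sqrt(s[i,4]/np.pi)*1578/611,f[l==i].mean(0).round())
        if s[i,4]>1500:
            b=cv2.boxPoints(cv2.minAreaRect(cn[0]));print(b,ray(d,b,16).round(1))
E
```

```text
[ 560  200   41   38 1346] [580.  217.3] world [ 581.9 -726.    12. ] eqdiam mm 106.91616631325162 [ 53.  81. 113.]
[260 210  26  24 241] [270.5 219.5] world [595.4  72.3  12. ] eqdiam mm 45.24070553989909 [158. 164. 166.]
[ 257  217   99   59 2840] [316.7 247.5] world [519.5 -46.   12. ] eqdiam mm 155.30306181510028 [223. 228. 227.]
[[255.6995  251.66034]
 [267.80185 208.29355]
 [356.00253 232.90768]
 [343.90018 276.27448]] [[ 511.8  111.    16. ]
 [ 624.3   78.6   16. ]
 [ 554.4 -148.3   16. ]
 [ 443.3 -114.2   16. ]]
[446 223  21  22 372] [456.1 233.8] world [ 546.4 -405.8   12. ] eqdiam mm 56.20724746325006 [229. 152. 190.]
[277 225  18  19 263] [285.1 234.1] world [556.1  34.9  12. ] eqdiam mm 47.26054463681086 [185. 192. 191.]
[407 234  26  27 559] [419.4 247.5] world [ 513.2 -310.3   12. ] eqdiam mm 68.90119462800475 [225. 224. 221.]
[613 248  21  35 268] [622.9 265. ] world [ 456.3 -825.5   12. ] eqdiam mm 47.70767422266783 [166. 168. 163.]
[452 258  22  21 368] [462.6 268.1] world [ 457.7 -418.1   12. ] eqdiam mm 55.9042412264084 [224. 213. 160.]
[487 268  20  20 307] [496.7 277.8] world [ 430.8 -503.7   12. ] eqdiam mm 51.06108462036686 [145.  92.  50.]
[575 270  26  26 423] [587.4 282.2] world [ 414.6 -732.4   12. ] eqdiam mm 59.93645210680059 [182. 176. 150.]
[618 281  22  12  98] [628.9 286.8] world [ 400.6 -835.8   12. ] eqdiam mm 28.84920739321915 [ 48.  71. 136.]
[424 283  22  22 383] [434.7 293.8] world [ 393.8 -344.2   12. ] eqdiam mm 57.03221447747842 [230. 156. 193.]
```

View pics/crop0.png

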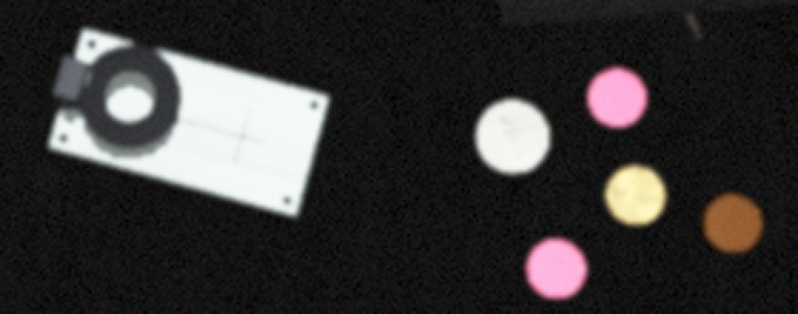

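The enlarged crop shows the brassy disc at (463,268), clearly smaller than the grey disc and different from the pink and brown ones. It's at about (458, −418). The jaw axis can lie along the plate's y (about −17° in world), which also fits between the neighbouring discs. I'll write a planner that prints the rows.

```bash
cat > plan.py <<'E'
import numpy as np
from scipy.spatial.transform import Rotation as R
from workcell import ctrl
def tgt(yaw_x,lean=0):
    # tool x at world yaw, z down, then lean: rotate about tool y so tips lead toward +tool x
    x=np.array([np.cos(yaw_x),np.sin(yaw_x),0]);z=np.array([0,0,-1.]);y=np.cross(z,x)
    return R.from_matrix(np.c_[x,y,z])*R.from_euler('y',lean)
def plan(pos,rot,step=38,ang=.11,n=None,out=True):
    o=ctrl.get_obs();p=o["ee_pos"];r=R.from_rotvec(o["orientation"])
    d=np.array(pos)-p;w=(r.inv()*rot).as_rotvec()
    k=n or int(max(np.ceil(np.linalg.norm(d)/step),np.ceil(np.linalg.norm(w)/ang),1))
    rows=[]
    for i in range(k):
        ri=r*R.from_rotvec(w*i/k)
        rows.append(list((ri.inv().apply(d/k)).round(1))+list((w/k).round(3)))
    print("t",round(o["t"],2),"pos",p.round(1),"err",d.round(1),w.round(3),"F",o["ft_force"].round(1),"w",round(o["width"],1))
    for i in range(0,k,5): print([[float(a) for a in q] for q in rows[i:i+5]])
E
python3 -c "
from plan import *
plan([458,-418,190],tgt(np.deg2rad(73)))"
```

```text
t 0.15 pos [ 256.3 -569.5  191.6] err [201.7 151.5  -1.6] [-0.001 -0.001 -0.851] F [ 0.3 -0.1 -0.3] w 87.4
[[30.8, -6.9, 0.2, -0.0, -0.0, -0.106], [31.3, -3.6, 0.2, -0.0, -0.0, -0.106], [31.5, -0.3, 0.2, -0.0, -0.0, -0.106], [31.4, 3.1, 0.2, -0.0, -0.0, -0.106], [30.9, 6.4, 0.2, -0.0, -0.0, -0.106]]
[[30.0, 9.6, 0.2, -0.0, -0.0, -0.106], [28.8, 12.8, 0.2, -0.0, -0.0, -0.106], [27.3, 15.8, 0.2, -0.0, -0.0, -0.106]]
```

>>> {"name": "move_arm", "arguments": {"deltas": [[31, -7, 0, 0, 0, -0.106], [31, -4, 0, 0, 0, -0.106], [31, 0, 0, 0, 0, -0.106], [31, 3, 0, 0, 0, -0.106], [31, 6, 0, 0, 0, -0.106]], "hand": -1}}

```text
t: 0.57
ee_pos: [379.7, -474.7, 189.8]
orientation: [-2.782, -1.454, 0.003]
ft_force: [0.1, -0.4, -0.4]
width: 87.7
```

>>> {"name": "move_arm", "arguments": {"deltas": [[30, 10, 0, 0, 0, -0.106], [29, 13, 0, 0, 0, -0.106], [27, 16, 0, 0, 0, -0.106], [0, 0, 0, 0, 0, 0]]}}

```text
t: 0.9
ee_pos: [461.5, -410.6, 188.8]
orientation: [-2.491, -1.906, -0.0]
ft_force: [-0.9, 0.0, -0.5]
width: 88.0
```

```bash
cat > snap.py <<'E'
import sys
from h import *
from workcell import eyes
def snap(n,tag):
    d=eyes.get_image(n);cv2.imwrite(f"pics/{n}{tag}.png",d["frame"][:,:,::-1]);np.savez(f"{n}{tag}.npz",**d);return d
if __name__=="__main__": snap(sys.argv[1],sys.argv[2])
E
python3 -c "
from plan import *
plan([458,-418,190],tgt(np.deg2rad(73)))
print(ctrl.get_obs()['qpos'])"; python3 snap.py wrist 1
```

```text
t 0.9 pos [ 461.5 -410.6  188.8] err [-3.5 -7.4  1.2] [-0.004 -0.003  0.032] F [-0.9  0.  -0.5] w 88.0
[[-8.0, -1.4, -1.2, -0.004, -0.003, 0.032]]
[-7.46916468e-01  4.18444824e-01  1.64589479e+00  9.91941272e-04
  1.08176609e+00 -4.82719261e-01]
```

View pics/wrist1.png

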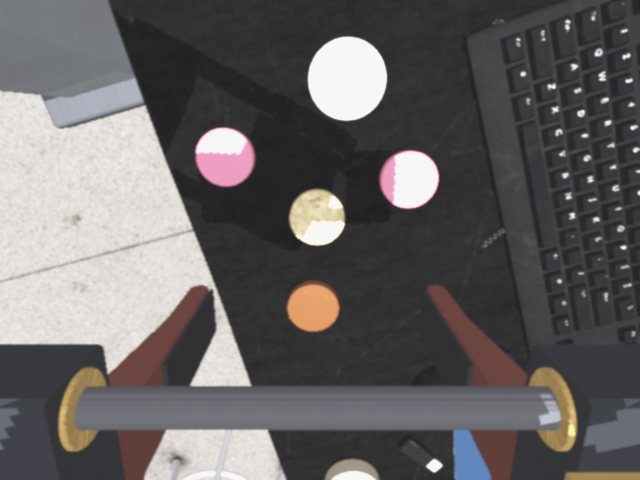

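The wrist view shows the brassy disc at (317,217), the brown one at (313,306), the pinks at (225,157) and (410,180), and the large disc at (347,78). Next I'll measure the disc from this view.

```bash
python3 - <<'E'
from h import *
from plan import *
d=load("wrist1.npz");f=d["frame"]
m=(f.max(2)>130).astype(np.uint8);m=cv2.morphologyEx(m,cv2.MORPH_OPEN,np.ones((3,3)))
for (u,v) in [(317,217),(313,306),(225,157),(410,180),(347,78)]:
    n,l,s,c=cv2.connectedComponentsWithStats(m);i=l[v,u]
    cn,_=cv2.findContours((l==i).astype(np.uint8),0,1);e=cv2.fitEllipse(max(cn,key=len))
    w=ray(d,max(cn,key=len)[:,0],12);(x,y),r=cv2.minEnclosingCircle(np.float32(w[:,:2]))
    print((u,v),np.round(e[0],1),ray(d,e[0],12).round(1),round(x,1),round(y,1),"diam",round(2*r,1))
E
```

```text
(317, 217) [316.8 217.2] [[ 458.5 -416.3   12. ]] 458.1 -416.6 diam 52.8
(313, 306) [312.7 307.4] [[ 431.1 -501.9   12. ]] 430.9 -502.2 diam 51.3
(225, 157) [224.5 156.3] [[ 394.7 -342.5   12. ]] 394.6 -342.8 diam 52.5
(410, 180) [409.  178.9] [[ 546.6 -404.    12. ]] 546.5 -404.3 diam 53.0
(347, 78) [346.9  78.2] [[ 513.6 -308.5   12. ]] 513.3 -309.4 diam 66.0
```

```bash
python3 -c "
from plan import *
plan([458,-417,40],tgt(np.deg2rad(73)))"
```

```text
t 0.95 pos [ 459.8 -411.8  188.7] err [  -1.8   -5.2 -148.7] [-0.005 -0.002  0.028] F [-0.3  0.6 -0.7] w 87.9
[[-1.5, 0.1, 37.2, -0.001, -0.001, 0.007], [-1.4, 0.0, 37.2, -0.001, -0.001, 0.007], [-1.4, 0.0, 37.2, -0.001, -0.001, 0.007], [-1.4, -0.0, 37.2, -0.001, -0.001, 0.007]]
```

>>> {"name": "move_arm", "arguments": {"deltas": [[-1.5, 0, 37, 0, 0, 0.007], [-1.5, 0, 37, 0, 0, 0.007], [-1.5, 0, 37, 0, 0, 0.007], [-1.5, 0, 37, 0, 0, 0.007], [0, 0, 0, 0, 0, 0]]}}

```text
t: 1.37
ee_pos: [458.3, -421.7, 39.2]
orientation: [2.53, 1.856, -0.002]
ft_force: [-1.6, 1.1, 0.2]
width: 88.0
```

```bash
python3 -c "
from plan import *
plan([458,-417,4],tgt(np.deg2rad(73)),step=13)"
```

```text
t 1.37 pos [ 458.3 -421.7   39.2] err [ -0.3   4.7 -35.2] [ 0.003  0.003 -0.008] F [-1.6  1.1  0.2] w 88.0
[[1.5, -0.6, 11.7, 0.001, 0.001, -0.003], [1.5, -0.6, 11.7, 0.001, 0.001, -0.003], [1.5, -0.6, 11.7, 0.001, 0.001, -0.003]]
```

>>> {"name": "move_arm", "arguments": {"deltas": [[1.5, -0.6, 12, 0, 0, -0.003], [1.5, -0.6, 12, 0, 0, -0.003], [1, -0.5, 11, 0, 0, 0], [0, 0, 0, 0, 0, 0]]}}

```text
t: 1.7
ee_pos: [455.6, -419.9, 4.4]
orientation: [2.531, 1.857, -0.003]
ft_force: [-0.8, -0.0, 0.0]
width: 87.8
```

```bash
python3 -c "
from plan import *
plan([458,-417,4],tgt(np.deg2rad(73)),step=13)"; python3 snap.py wrist 2
```

```text
t 1.7 pos [ 455.6 -419.9    4.4] err [ 2.4  2.9 -0.4] [ 0.001  0.003 -0.008] F [-0.8 -0.   0. ] w 87.8
[[3.4, 1.4, 0.3, 0.001, 0.003, -0.008]]
```

View pics/wrist2.png

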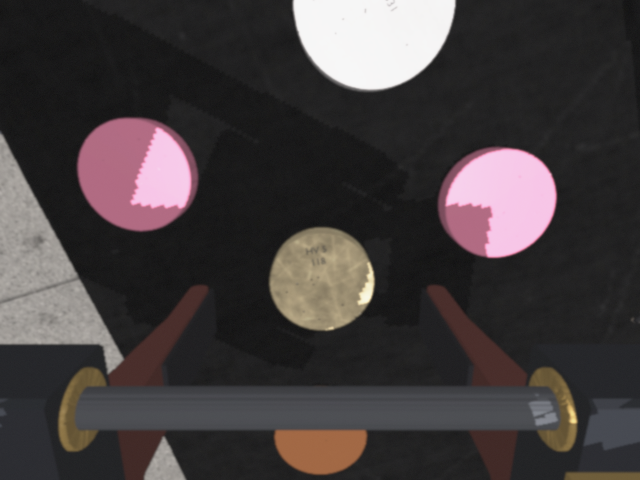

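The brassy disc lies between the fingers at (322,278), and nothing is in the fingers' way. I'll nudge the arm and close.

>>> {"name": "move_arm", "arguments": {"deltas": [[3.5, 1, 0, 0, 0, 0], [0, 0, 0, 0, 0, 0]]}}

```text
t: 1.92
ee_pos: [459.5, -418.7, 7.7]
orientation: [2.527, 1.853, -0.001]
ft_force: [0.4, 0.1, -0.3]
width: 88.1
```

>>> {"name": "move_arm", "arguments": {"deltas": [[0, 0, 0, 0, 0, 0], [0, 0, 0, 0, 0, 0], [0, 0, 0, 0, 0, 0], [0, 0, 0, 0, 0, 0], [0, 0, 0, 0, 0, 0]], "hand": 1}}

```text
t: 2.33
ee_pos: [461.9, -420.2, 11.6]
orientation: [2.522, 1.85, 0.0]
ft_force: [-0.1, -0.2, 0.3]
width: 57.9
```

>>> {"name": "move_arm", "arguments": {"deltas": [[0, 0, 0, 0, 0, 0], [0, 0, -10, 0, 0, 0], [0, 0, -30, 0, 0, 0], [0, 0, -30, 0, 0, 0], [0, 0, -20, 0, 0, 0]]}}

```text
t: 2.75
ee_pos: [457.8, -416.2, 100.5]
orientation: [2.531, 1.857, -0.003]
ft_force: [1.8, -0.3, -0.3]
width: 24.4
```

```bash
python3 - <<'E'
from snap import *
from plan import *
plan([458,-417,100],tgt(np.deg2rad(73)))
snap("wrist","3");d=load("top0.npz");f=d["frame"]
# plate pose from top view: edges of bright plate; use convex hull without lamp/column, fit lines to right/top/bottom/left sides
g=cv2.cvtColor(f,cv2.COLOR_RGB2GRAY)
from plan import R
m=((g>115)).astype(np.uint8);n,l,s,c=cv2.connectedComponentsWithStats(m);i=l[255,330]
cn=max(cv2.findContours((l==i).astype(np.uint8),0,1)[0],key=len)[:,0].astype(np.float32)
w=ray(d,cn,16)[:,:2]
for th0 in [np.deg2rad(73)]:
    c0=np.array([533,-18.]);th=th0
    for it in range(4):
        X=np.array([np.cos(th),np.sin(th)]);Y=np.array([-X[1],X[0]])
        a=(w-c0)@X;b=(w-c0)@Y
        out=[]
        for nm,coord,oth,sg,half,lo,hi in [("right",a,b,-1,115,-45,45),("far",b,a,-1,55,-100,100),("near",b,a,1,55,-100,100)]:
            k=(abs(coord-sg*half)<6)&(oth>lo)&(oth<hi)
            p=np.polyfit(oth[k],coord[k],1);q=np.median(coord[k]-np.polyval(p,oth[k]));
            out.append((nm,p,k.sum()))
        print([(o[0],o[1].round(4),o[2]) for o in out],c0,np.rad2deg(th))
        th+=(out[1][1][0]+out[2][1][0])/2
        c0=c0+Y*(out[1][1][1]+out[2][1][1])/2
E
```

```text
t 2.75 pos [ 457.8 -416.2  100.5] err [ 0.2 -0.8 -0.5] [ 0.001  0.003 -0.008] F [ 1.8 -0.3 -0.3] w 24.4
[[-0.7, 0.4, 0.5, 0.001, 0.003, -0.008]]
[('right', array([-3.000000e-03, -1.163556e+02]), np.int64(34)), ('far', array([ 1.14000e-02, -5.60316e+01]), np.int64(55)), ('near', array([-2.00000e-04,  5.59488e+01]), np.int64(75))] [533. -18.] 73.0
[('right', array([ 2.600000e-03, -1.163553e+02]), np.int64(34)), ('far', array([ 5.80000e-03, -5.59874e+01]), np.int64(55)), ('near', array([-5.80000e-03,  5.59912e+01]), np.int64(75))] [533.03956288 -18.01209558] 73.31955885736737
[('right', array([ 2.600000e-03, -1.163553e+02]), np.int64(34)), ('far', array([ 5.80000e-03, -5.59893e+01]), np.int64(55)), ('near', array([-5.80000e-03,  5.59893e+01]), np.int64(75))] [533.03775924 -18.01155514] 73.31970969477835
[('right', array([ 2.600000e-03, -1.163553e+02]), np.int64(34)), ('far', array([ 5.80000e-03, -5.59893e+01]), np.int64(55)), ('near', array([-5.80000e-03,  5.59893e+01]), np.int64(75))] [533.03775839 -18.01155488] 73.31970976753415
```

View pics/wrist3.png

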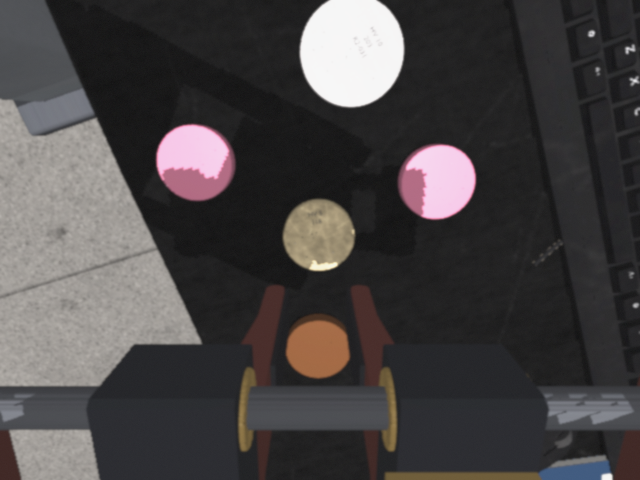

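The fingers weren't closed yet when I lifted: they shut at about 70 mm/s and I gave them too little time. The disc is still on the bench at (319,234). I'll reopen and remeasure.

>>> {"name": "move_arm", "arguments": {"deltas": [[0, 0, 0, 0, 0, 0], [0, 0, 0, 0, 0, 0], [0, 0, 0, 0, 0, 0], [0, 0, 0, 0, 0, 0], [0, 0, 0, 0, 0, 0]], "hand": -1}}

```text
t: 3.22
ee_pos: [459.7, -417.9, 105.5]
orientation: [2.525, 1.853, -0.001]
ft_force: [-0.5, -1.1, 0.5]
width: 50.6
```

>>> {"name": "move_arm", "arguments": {"deltas": [[0, 0, 0, 0, 0, 0], [0, 0, 0, 0, 0, 0], [0, 0, 0, 0, 0, 0], [0, 0, 0, 0, 0, 0], [0, 0, 0, 0, 0, 0]]}}

```text
t: 3.63
ee_pos: [458.1, -416.5, 102.1]
orientation: [2.53, 1.856, -0.003]
ft_force: [-0.1, 0.3, -0.0]
width: 84.1
```

```bash
python3 - <<'E'
from h import *
from plan import *
from snap import snap
d=snap("wrist","4");f=d["frame"]
hsv=cv2.cvtColor(f,cv2.COLOR_RGB2HSV)
m=(f.max(2)>80).astype(np.uint8);m=cv2.morphologyEx(m,cv2.MORPH_OPEN,np.ones((3,3)))
n,l,s,c=cv2.connectedComponentsWithStats(m)
for i in range(1,n):
    if 500<s[i,4]<15000 and s[i,1]<300:
        cn=max(cv2.findContours((l==i).astype(np.uint8),0,1)[0],key=len)
        w=ray(d,cn[:,0],12);(x,y),r=cv2.minEnclosingCircle(np.float32(w[:,:2]))
        print(c[i].round(),round(x,1),round(y,1),round(2*r,1),f[l==i].mean(0).round())
plan([458,-417,4],tgt(np.deg2rad(73)),step=30)
E
```

```text
[350.  51.] 513.3 -309.4 65.6 [240. 240. 240.]
[195. 161.] 394.9 -343.5 53.3 [210. 155. 181.]
[436. 180.] 546.2 -404.0 53.4 [223. 175. 201.]
[318. 234.] 458.8 -416.4 53.0 [169. 157. 129.]
t 3.68 pos [ 458.1 -416.5  102.1] err [ -0.1  -0.5 -98.1] [ 0.002  0.004 -0.008] F [-0.2  0.   0.1] w 86.5
[[-0.0, -0.1, 24.5, 0.001, 0.001, -0.002], [-0.1, -0.0, 24.5, 0.001, 0.001, -0.002], [-0.1, -0.0, 24.5, 0.001, 0.001, -0.002], [-0.1, -0.0, 24.5, 0.001, 0.001, -0.002]]
```

>>> {"name": "move_arm", "arguments": {"deltas": [[0, 0, 30, 0, 0, 0], [0, 0, 30, 0, 0, 0], [0, 0, 24, 0, 0, 0], [0, 0, 8, 0, 0, 0], [0, 0, 3, 0, 0, 0]]}}

```text
t: 4.1
ee_pos: [461.2, -419.7, 7.2]
orientation: [2.523, 1.851, -0.0]
ft_force: [0.1, 0.3, -0.0]
width: 87.6
```

```bash
python3 -c "
from plan import *
plan([458.5,-417,4],tgt(np.deg2rad(73)),step=13)"
```

```text
t 4.1 pos [ 461.2 -419.7    7.2] err [-2.7  2.7 -3.2] [ 0.009  0.007 -0.008] F [ 0.1  0.3 -0. ] w 87.6
[[1.8, -3.4, 3.1, 0.009, 0.007, -0.008]]
```

>>> {"name": "move_arm", "arguments": {"deltas": [[1.5, -3, 2, 0.005, 0.004, -0.004], [0, 0, 0, 0, 0, 0], [0, 0, 0, 0, 0, 0]], "hand": 1}}

```text
t: 4.35
ee_pos: [458.9, -417.4, 5.9]
orientation: [2.525, 1.861, 0.0]
ft_force: [-0.6, -0.8, 0.7]
width: 71.5
```

```bash
python3 -c "
from plan import *
plan([458.5,-417,4],tgt(np.deg2rad(73)),step=13)"
```

```text
t 4.35 pos [ 458.9 -417.4    5.9] err [-0.4  0.4 -1.9] [ 0.004  0.003 -0.004] F [-0.6 -0.8  0.7] w 71.5
[[0.3, -0.5, 1.9, 0.004, 0.003, -0.004]]
```

>>> {"name": "move_arm", "arguments": {"deltas": [[0, 0, 2, 0, 0, 0], [0, 0, 1, 0, 0, 0], [0, 0, 0, 0, 0, 0], [0, 0, 0, 0, 0, 0], [0, 0, 0, 0, 0, 0]]}}

```text
t: 4.77
ee_pos: [461.0, -419.5, 6.9]
orientation: [2.519, 1.857, 0.002]
ft_force: [-0.5, 0.2, 0.3]
width: 37.9
```

>>> {"name": "move_arm", "arguments": {"deltas": [[0, 0, 0, 0, 0, 0], [0, 0, 0, 0, 0, 0], [0, 0, 0, 0, 0, 0]]}}

```text
t: 5.02
ee_pos: [461.3, -419.7, 7.5]
orientation: [2.519, 1.857, 0.002]
ft_force: [0.8, 0.1, -0.8]
width: 18.0
```

```bash
python3 -c "
from snap import *
from workcell import ctrl
d=snap('wrist','5')
o=ctrl.get_obs();p=o['ee_pos'];print(p,proj(d,[p]))
"
```

```text
[ 461.30640331 -419.67117506    7.45178882] [[317.87387223 284.03722936]]
```

View pics/wrist5.png

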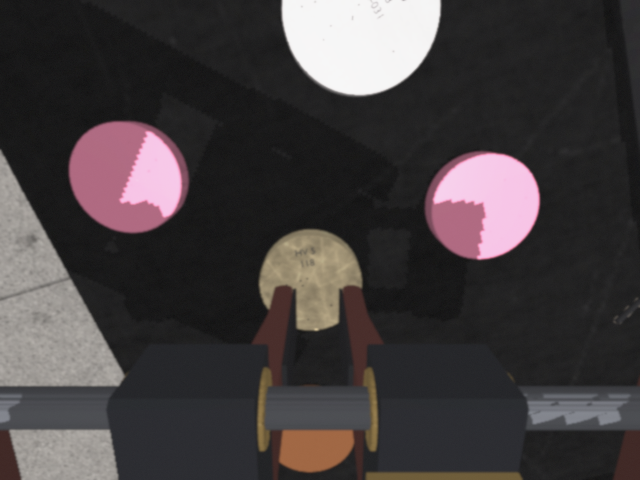

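The fingers pass above the disc, so the real fingertips sit higher than the reported TCP suggests when open. I'll measure tip height from the depth image.

```bash
python3 - <<'E'
from h import *
d=load("wrist5.npz");r=d["range_z"];T=d["cam_to_world"]
def pt(u,v):
    z=r[v,u];c=np.array([(u-d["cx"])/d["fx"]*z,(v-d["cy"])/d["fy"]*z,z]);return (T[:3,:3]@c+T[:3,3]).round(1)
for u,v in [(283,292),(281,297),(351,292),(353,297),(310,260),(318,310),(312,400),(450,300),(400,330),(200,300),(360,60)]: print(u,v,r[v,u],pt(u,v))
for v in range(280,345,5): print(v,[pt(u,v)[2] for u in (274,278,282,286,290,294,300)])
E
```

```text
283 292 167.33304 [ 451.  -403.9   44.5]
281 297 163.09656 [ 450.4 -403.9   48.9]
351 292 166.28493 [ 477.2 -411.6   45.7]
353 297 162.58243 [ 477.5 -412.1   49.7]
310 260 198.34332 [ 461.8 -405.1   11.5]
318 310 205.03354 [ 457.8 -430.9   12.4]
312 400 77.018166 [ 467.4 -390.9  133.7]
450 300 218.9556 [ 524.3 -452.7   -1. ]
400 330 223.61803 [ 494.8 -461.8   -0.9]
200 300 215.5367 [ 399.4 -412.5    0.7]
360 60 171.6734 [ 508.1 -327.1   12.9]
280 [np.float64(11.6), np.float64(11.9), np.float64(11.6), np.float64(11.6), np.float64(10.9), np.float64(11.8), np.float64(11.9)]
285 [np.float64(11.9), np.float64(11.1), np.float64(38.0), np.float64(36.0), np.float64(12.0), np.float64(11.5), np.float64(12.1)]
290 [np.float64(42.3), np.float64(42.0), np.float64(41.8), np.float64(42.6), np.float64(42.8), np.float64(39.6), np.float64(11.8)]
295 [np.float64(47.6), np.float64(47.8), np.float64(47.6), np.float64(48.2), np.float64(48.4), np.float64(44.4), np.float64(10.7)]
300 [np.float64(51.8), np.float64(52.0), np.float64(52.7), np.float64(52.8), np.float64(199.0), np.float64(49.3), np.float64(11.9
[... 349 characters left out ...]
t64(63.3), np.float64(55.3), np.float64(10.5)]
320 [np.float64(69.0), np.float64(68.2), np.float64(69.5), np.float64(68.5), np.float64(65.8), np.float64(55.1), np.float64(11.5)]
325 [np.float64(72.4), np.float64(71.8), np.float64(73.1), np.float64(73.0), np.float64(68.3), np.float64(57.2), np.float64(10.7)]
330 [np.float64(77.0), np.float64(76.0), np.float64(76.7), np.float64(74.9), np.float64(73.2), np.float64(56.8), np.float64(-1.3)]
335 [np.float64(79.0), np.float64(78.3), np.float64(79.0), np.float64(76.9), np.float64(77.2), np.float64(57.3), np.float64(0.2)]
340 [np.float64(82.9), np.float64(83.0), np.float64(83.0), np.float64(79.7), np.float64(77.8), np.float64(58.1), np.float64(-0.7)]
```

```bash
python3 - <<'E'
from h import *
from plan import *
d=load("wrist5.npz");r=d["range_z"];T=d["cam_to_world"]
o=ctrl.get_obs();p=o["ee_pos"];Rt=R.from_rotvec(o["orientation"]).as_matrix()
Tc=Rt.T@T[:3,:3];tc=Rt.T@(T[:3,3]-p);print("cam in tool",tc.round(1),Tc.round(3).tolist())
for tag in ["0","2","4","5"]:
    d=load(f"wrist{tag}.npz");r=d["range_z"]
    v,u=np.mgrid[0:480,0:640];c=np.stack([(u-d["cx"])/d["fx"]*r,(v-d["cy"])/d["fy"]*r,r],-1)
    P=c@Tc.T+tc; k=(r>0)&(P[...,2]<0)&(P[...,2]>-120)&(abs(P[...,0])<20)
    if tag=="0": k&=(v<345)
    Q=P[k];
    left=Q[Q[:,1]<0];rt=Q[Q[:,1]>0]
    for S in (left,rt):
        if len(S): 
            b=S[S[:,2]>np.percentile(S[:,2],97)];print(tag,"max z",S[:,2].max().round(1),"lowest pts",b.mean(0).round(1),"x range",S[:,0].min().round(1),S[:,0].max().round(1), "inner |y| min",abs(S[:,1]).min().round(1))
E
```

```text
cam in tool [  78.5   -0.3 -192. ] [[0.0, -0.959, -0.284], [1.0, 0.0, -0.0], [0.0, -0.284, 0.959]]
0 max z -28.4 lowest pts [  4.8 -45.9 -30.8] x range -9.9 12.8 inner |y| min 43.6
0 max z -29.3 lowest pts [  4.6  45.3 -30.7] x range -10.2 12.7 inner |y| min 42.9
2 max z -0.6 lowest pts [  2.7 -11.1  -5.9] x range -20.0 20.0 inner |y| min 0.4
2 max z -0.2 lowest pts [ 2.1 23.3 -5.8] x range -20.0 20.0 inner |y| min 0.0
4 max z -28.3 lowest pts [  5.2 -44.  -32.7] x range -11.8 15.9 inner |y| min 41.6
4 max z -29.0 lowest pts [  5.2  43.7 -32.6] x range -11.6 15.8 inner |y| min 40.9
5 max z -0.1 lowest pts [  2.7 -10.8  -2.9] x range -20.0 20.0 inner |y| min 0.4
5 max z -0.0 lowest pts [ -2.8 116.4  -1.4] x range -20.0 20.0 inner |y| min 0.0
```

```bash
python3 - <<'E'
from h import *
Tc=np.array([[0,-0.959,-0.284],[1,0,0],[0,-0.284,0.959]]);tc=np.array([78.5,-.3,-192])
d=load("wrist4.npz");r=d["range_z"]
v,u=np.mgrid[0:480,0:640];c=np.stack([(u-d["cx"])/d["fx"]*r,(v-d["cy"])/d["fy"]*r,r],-1)
P=c@Tc.T+tc
for vv in range(280,345,4):
    q=P[vv];k=np.where((r[vv]>0)&(q[:,2]<-15)&(q[:,2]>-120)&(q[:,1]>0))[0]
    if len(k):print(vv,k.min(),k.max(),[q[j].round(0).tolist() for j in k[:: max(1,len(k)//4)]])
cv2.imwrite("pics/fing.png",cv2.resize(d["frame"][250:350,390:540,::-1],None,fx=5,fy=5,interpolation=cv2.INTER_NEAREST))
E
```

```text
288 423 440 [[12.0, 44.0, -33.0], [12.0, 45.0, -34.0], [11.0, 47.0, -32.0], [12.0, 48.0, -34.0], [12.0, 50.0, -34.0]]
292 417 443 [[9.0, 42.0, -31.0], [10.0, 43.0, -34.0], [12.0, 45.0, -37.0], [12.0, 47.0, -38.0], [12.0, 50.0, -37.0]]
296 417 446 [[7.0, 42.0, -31.0], [10.0, 43.0, -38.0], [12.0, 44.0, -42.0], [12.0, 47.0, -41.0], [12.0, 50.0, -41.0]]
300 416 449 [[5.0, 42.0, -30.0], [10.0, 42.0, -41.0], [11.0, 45.0, -43.0], [12.0, 47.0, -45.0], [12.0, 50.0, -46.0]]
304 416 452 [[3.0, 42.0, -30.0], [9.0, 42.0, -44.0], [12.0, 44.0, -49.0], [11.0, 47.0, -48.0], [11.0, 51.0, -48.0]]
308 416 454 [[1.0, 42.0, -30.0], [8.0, 42.0, -44.0], [12.0, 43.0, -51.0], [12.0, 46.0, -52.0], [12.0, 49.0, -52.0]]
312 416 457 [[0.0, 42.0, -32.0], [7.0, 42.0, -46.0], [11.0, 43.0, -53.0], [12.0, 46.0, -55.0], [12.0, 50.0, -55.0]]
316 415 460 [[-2.0, 42.0, -30.0], [6.0, 41.0, -48.0], [11.0, 43.0, -57.0], [12.0, 46.0, -59.0], [12.0, 50.0, -59.0]]
320 415 464 [[-4.0, 42.0, -31.0], [5.0, 42.0, -49.0], [10.0, 43.0, -59.0], [12.0, 46.0, -63.0], [11.0, 51.0, -61.0]]
324 415 468 [[-6.0, 42.0, -31.0], [5.0, 42.0, -52.0], [10.0, 43.0, -62.0], [12.0, 47.0, -65.0], [12.0, 51.0, -65.0]]
328 414 472 [[-8.0, 42.0, -31.0], [3.0, 41.0, -52.0], [10.0, 42.0, -64.0], [12.0, 46.0, -67.0], [12.0, 51.0, -67.0]]
332 415 476 [[-9.0, 42.0, -32.0], [3.0, 42.0, -54.0], [11.0, 42.0, -68.0], [12.0, 46.0, -71.0], [11.0, 52.0, -70.0]]
336 417 481 [[-9.0, 42.0, -35.0], [3.0, 42.0, -57.0], [10.0, 43.0, -70.0], [12.0, 47.0, -73.0], [12.0, 52.0, -74.0]]
340 419 485 [[-9.0, 42.0, -39.0], [3.0, 42.0, -60.0], [11.0, 43.0, -73.0], [12.0, 47.0, -75.0], [12.0, 52.0, -76.0]]
344 421 639 [[-9.0, 42.0, -42.0], [11.0, 46.0, -77.0], [34.0, 47.0, -116.0], [33.0, 57.0, -115.0], [33.0, 67.0, -114.0]]
```

View pics/fing.png

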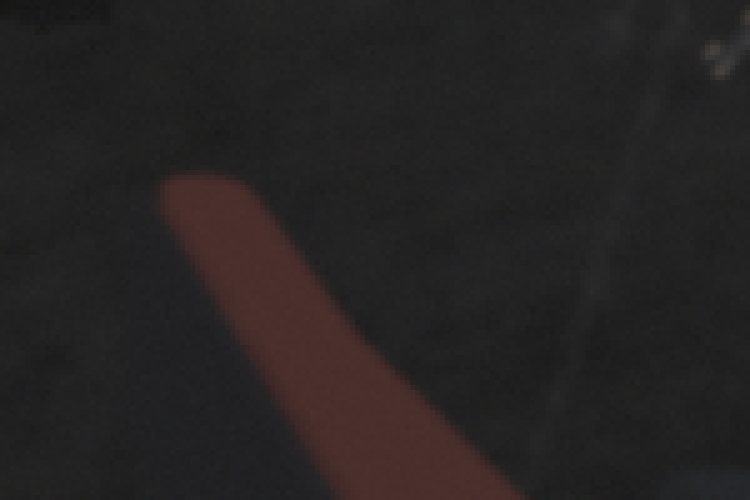

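```bash
python3 - <<'E'
from snap import *
a=snap("scene","6");b=snap("top","6")
cv2.imwrite("pics/s6.png",cv2.resize(a["frame"][190:280,330:480,::-1],None,fx=5,fy=5))
cv2.imwrite("pics/t6.png",cv2.resize(b["frame"][190:310,380:540,::-1],None,fx=5,fy=5))
E
```

```text
(no output)
```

View pics/s6.png

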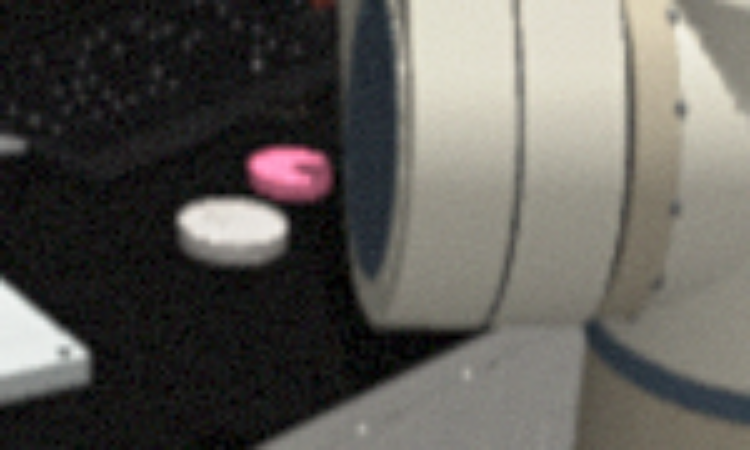

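View pics/t6.png

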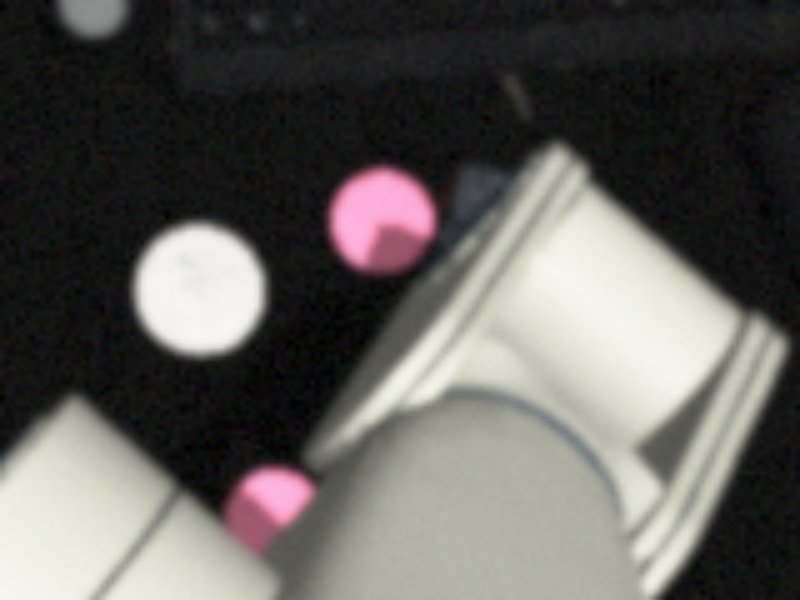

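The depth image puts the fingertips about 30 mm behind the reported TCP: pads at tool z ≈ −30, symmetric in y, with the gripper body similarly offset. It also reads the bench at 0 and the disc top at 12 correctly. So the reported TCP is effectively 30 mm too deep. I'll treat tip height as reported z + 30 and descend in small steps, watching the force.

>>> {"name": "move_arm", "arguments": {"deltas": [[0, 0, -5, 0, 0, 0], [0, 0, 0, 0, 0, 0], [0, 0, 0, 0, 0, 0], [0, 0, 0, 0, 0, 0], [0, 0, 0, 0, 0, 0]], "hand": -1}}

```text
t: 5.58
ee_pos: [461.2, -419.6, 12.9]
orientation: [2.519, 1.857, 0.002]
ft_force: [-0.3, 0.4, -0.2]
width: 35.5
```

>>> {"name": "move_arm", "arguments": {"deltas": [[0, 0, 0, 0, 0, 0], [0, 0, 0, 0, 0, 0], [0, 0, 0, 0, 0, 0], [0, 0, 0, 0, 0, 0], [0, 0, 0, 0, 0, 0]]}}

```text
t: 6.0
ee_pos: [461.1, -419.5, 12.8]
orientation: [2.519, 1.857, 0.002]
ft_force: [-0.2, -0.5, -0.2]
width: 69.0
```

```bash
python3 -c "
from plan import *
plan([458.5,-417,-10],tgt(np.deg2rad(73)),step=13)"
```

```text
t 6.0 pos [ 461.1 -419.5   12.8] err [ -2.6   2.5 -22.8] [ 0.01   0.006 -0.004] F [-0.2 -0.5 -0.2] w 69.0
[[0.9, -1.7, 11.4, 0.005, 0.003, -0.002], [0.8, -1.7, 11.4, 0.005, 0.003, -0.002]]
```

>>> {"name": "move_arm", "arguments": {"deltas": [[1, -1.7, 0, 0.005, 0.003, -0.002], [1, -1.7, 0, 0.005, 0.003, -0.002], [0, 0, 8, 0, 0, 0], [0, 0, 8, 0, 0, 0], [0, 0, 5, 0, 0, 0]]}}

```text
t: 6.42
ee_pos: [458.8, -416.9, -8.8]
orientation: [2.524, 1.869, 0.001]
ft_force: [0.5, 0.3, 0.5]
width: 87.7
```

```bash
cat > tips.py <<'E'
from snap import *
from plan import *
def tips(tag):
    d=snap("wrist",tag);r=d["range_z"];T=d["cam_to_world"]
    o=ctrl.get_obs();p=o["ee_pos"];Rt=R.from_rotvec(o["orientation"]).as_matrix()
    v,u=np.mgrid[0:480,0:640];c=np.stack([(u-d["cx"])/d["fx"]*r,(v-d["cy"])/d["fy"]*r,r],-1)
    W=c@T[:3,:3].T+T[:3,3];P=(W-p)@Rt
    k=(r>0)&(P[...,2]<-20)&(abs(P[...,0])<16)&(v<345)&(P[...,2]>-90)&(abs(P[...,1])<58)
    for s in (-1,1):
        kk=k&(s*P[...,1]>0);q=P[kk]
        if len(q): print("tip tool z",np.percentile(q[:,2],99).round(1),"inner y",(s*np.percentile(s*q[:,1],1)).round(1),"world z",W[kk][:,2].min().round(1))
    return d
if __name__=="__main__": tips(sys.argv[1])
E
python3 tips.py 7; python3 -c "
from plan import *
plan([458.5,-417,-26],tgt(np.deg2rad(73)),step=13)"
```

```text
tip tool z -20.2 inner y -0.3 world z 10.2
tip tool z -20.2 inner y 0.2 world z 10.2
t 6.47 pos [ 458.3 -416.4   -9.8] err [  0.2  -0.6 -16.2] [-0.    -0.     0.001] F [-0.1  0.9 -1.4] w 88.0
[[-0.3, 0.2, 8.1, -0.0, -0.0, 0.0], [-0.3, 0.2, 8.1, -0.0, -0.0, 0.0]]
```

View pics/wrist7.png

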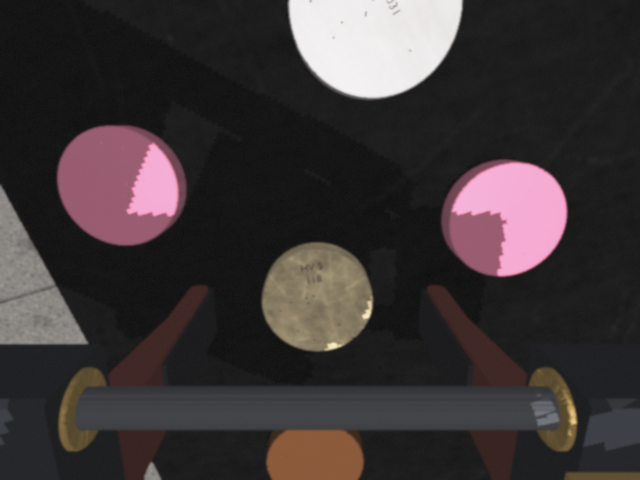

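No contact at reported z = −10, which confirms the offset. The disc at (317,297) is moving towards the tips. I'll descend further.

>>> {"name": "move_arm", "arguments": {"deltas": [[0, 0, 6, 0, 0, 0], [0, 0, 5, 0, 0, 0], [0, 0, 3, 0, 0, 0], [0, 0, 0, 0, 0, 0]]}}

```text
t: 6.8
ee_pos: [457.5, -415.7, -27.0]
orientation: [-2.522, -1.868, 0.0]
ft_force: [-0.7, -0.2, 0.2]
width: 88.0
```

```bash
python3 tips.py 8; python3 - <<'E'
from plan import *
from h import *
plan([458.5,-417,-26],tgt(np.deg2rad(73)),step=13)
d=load("wrist8.npz");r=d["range_z"];T=d["cam_to_world"]
for u,v in [(204,291),(206,300),(212,325),(430,291),(428,300),(421,325)]:
    for du in (0,):
        z=r[v,u];c=np.array([(u-d["cx"])/d["fx"]*z,(v-d["cy"])/d["fy"]*z,z]);print(u,v,(T[:3,:3]@c+T[:3,3]).round(1))
E
```

```text
tip tool z -25.0 inner y -0.5 world z -2.3
tip tool z -25.1 inner y 0.7 world z -2.7
t 6.85 pos [ 457.6 -415.7  -26.7] err [ 0.9 -1.3  0.7] [-0.002 -0.001  0.001] F [-0.5  0.2 -0.4] w 87.7
[[-1.0, 1.3, -0.7, -0.002, -0.001, 0.001]]
204 291 [ 416.7 -390.9    9.4]
206 300 [ 418.8 -392.6   16.1]
212 325 [ 414.6 -405.9   10. ]
430 291 [ 504.5 -417.7    9.1]
428 300 [ 502.1 -418.7   14.3]
421 325 [ 497.9 -433.2    6.3]
```

View pics/wrist8.png

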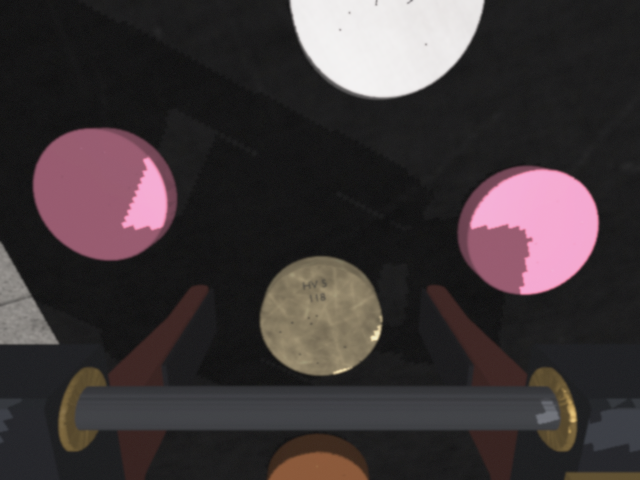

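The tips are now about 4 mm above the bench on either side of the disc at (320,316). Closing.

>>> {"name": "move_arm", "arguments": {"deltas": [[-1, 1, 0, 0, 0, 0], [0, 0, 0, 0, 0, 0], [0, 0, 0, 0, 0, 0], [0, 0, 0, 0, 0, 0], [0, 0, 0, 0, 0, 0]], "hand": 1}}

```text
t: 7.27
ee_pos: [459.0, -417.7, -25.9]
orientation: [-2.524, -1.869, -0.0]
ft_force: [0.3, -0.9, 0.8]
width: 58.1
```

>>> {"name": "move_arm", "arguments": {"deltas": [[0, 0, 0, 0, 0, 0], [0, 0, 0, 0, 0, 0], [0, 0, 0, 0, 0, 0], [0, 0, 0, 0, 0, 0], [0, 0, 0, 0, 0, 0]]}}

```text
t: 7.68
ee_pos: [459.0, -417.7, -25.6]
orientation: [-2.524, -1.869, -0.0]
ft_force: [-0.9, -1.0, -1.3]
width: 49.1
```

Gripped at 49.1 mm. Lifting, then carrying the block to look at the plate with the wrist camera.

>>> {"name": "move_arm", "arguments": {"deltas": [[0, 0, -12, 0, 0, 0], [0, 0, -30, 0, 0, 0], [0, 0, -35, 0, 0, 0], [0, 0, -35, 0, 0, 0], [0, 0, -25, 0, 0, 0]]}}

```text
t: 8.1
ee_pos: [454.2, -413.3, 110.8]
orientation: [-2.511, -1.859, 0.004]
ft_force: [0.9, -0.4, -2.4]
width: 48.9
```

```bash
python3 -c "
from plan import *
plan([518,-90,110],tgt(np.deg2rad(73.3)),step=35)"; python3 snap.py wrist 9
```

```text
t 8.1 pos [ 454.2 -413.3  110.8] err [ 63.8 323.3  -0.8] [-0.016 -0.008 -0.004] F [ 0.9 -0.4 -2.4] w 48.9
[[32.8, -3.3, 0.4, -0.002, -0.001, -0.0], [32.8, -3.3, 0.4, -0.002, -0.001, -0.0], [32.8, -3.3, 0.3, -0.002, -0.001, -0.0], [32.8, -3.3, 0.3, -0.002, -0.001, -0.0], [32.8, -3.3, 0.3, -0.002, -0.001, -0.0]]
[[32.8, -3.3, 0.2, -0.002, -0.001, -0.0], [32.8, -3.2, 0.2, -0.002, -0.001, -0.0], [32.8, -3.2, 0.2, -0.002, -0.001, -0.0], [32.8, -3.2, 0.1, -0.002, -0.001, -0.0], [32.8, -3.2, 0.1, -0.002, -0.001, -0.0]]
```

View pics/wrist9.png

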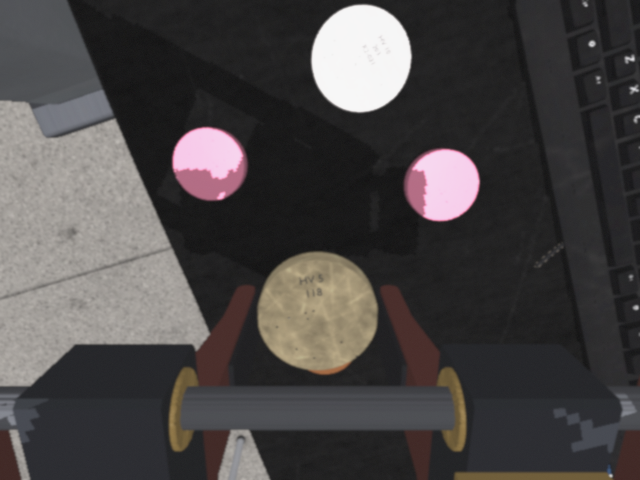

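The block is held at (318,312), and the force of −2.4 N fits its weight. Carrying on.

>>> {"name": "move_arm", "arguments": {"deltas": [[33, -3.3, 0, -0.002, -0.001, 0], [33, -3.3, 0, -0.002, -0.001, 0], [33, -3.3, 0, -0.002, -0.001, 0], [33, -3.3, 0, -0.002, -0.001, 0], [33, -3.3, 0, -0.002, -0.001, 0]]}}

```text
t: 8.57
ee_pos: [491.7, -256.2, 124.1]
orientation: [2.52, 1.848, 0.006]
ft_force: [1.3, -0.3, -1.8]
width: 49.0
```

>>> {"name": "move_arm", "arguments": {"deltas": [[33, -3.3, 0, -0.002, -0.001, 0], [33, -3.3, 0, -0.002, -0.001, 0], [33, -3.3, 0, -0.002, -0.001, 0], [25, -3, 0, 0, 0, 0], [10, -1, 0, 0, 0, 0]]}}

```text
t: 8.98
ee_pos: [518.3, -114.2, 125.6]
orientation: [2.513, 1.846, 0.01]
ft_force: [-0.0, -0.7, -2.4]
width: 49.3
```

```bash
python3 -c "
from plan import *
plan([518.5,-66.3,60],tgt(np.deg2rad(73.3)),step=35)"; python3 snap.py wrist 10
```

```text
t 8.98 pos [ 518.3 -114.2  125.6] err [  0.2  47.9 -65.6] [ 0.023  0.009 -0.012] F [-0.  -0.7 -2.4] w 49.3
[[15.5, -5.2, 21.6, 0.008, 0.003, -0.004], [15.4, -5.0, 21.7, 0.008, 0.003, -0.004], [15.4, -4.8, 21.8, 0.008, 0.003, -0.004]]
```

View pics/wrist10.png

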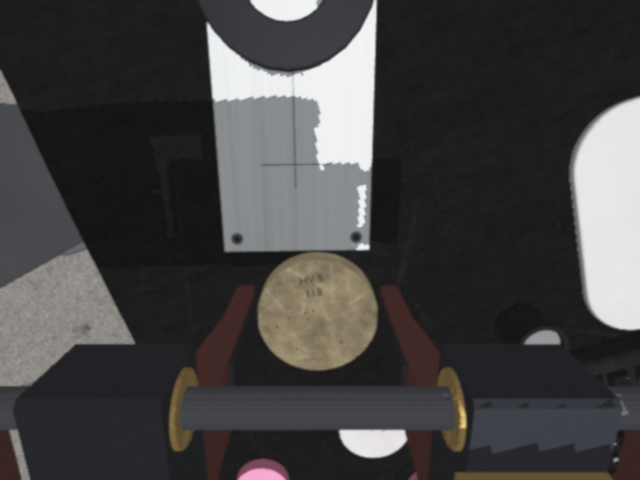

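The wrist view shows the scribed cross at about (295,164) and the plate's open-end corners at about (225,251) and (369,250). I'll compute the plate pose from these.

```bash
python3 - <<'E'
from h import *
d=load("wrist10.npz")
P=ray(d,[(294.8,164.3),(225,251),(369,250),(294,80),(295.3,187),(261,164.5),(330,164)],16)[:,:2];print(P.round(1))
c,a,b=P[:3];X=P[3]-P[4];print("axis deg",np.rad2deg(np.arctan2(X[1],X[0])), "end dir",np.rad2deg(np.arctan2(*(b-a)[::-1]))+90,np.linalg.norm(b-a),np.linalg.norm((a+b)/2-c))
# side edges by line fit
g=cv2.cvtColor(d["frame"],cv2.COLOR_RGB2GRAY)
L=[];Rr=[]
for v in range(60,240,4):
    row=g[v].astype(int)
    gr=np.diff(cv2.GaussianBlur(g[v:v+1].astype(np.float32),(5,1),0)[0])
    L.append((200+gr[200:235].argmax()+.5,v));Rr.append((360+gr[360:385].argmin()+.5,v))
for S in (L,Rr):
    W=ray(d,S,16)[:,:2];f=cv2.fitLine(np.float32(W),cv2.DIST_HUBER,0,.01,.01).ravel();print(np.rad2deg(np.arctan2(f[1],f[0]))%180,f[2:].round(1))
    x=np.array([np.cos(np.deg2rad(73.3)),np.sin(np.deg2rad(73.3))]);y=np.array([-x[1],x[0]]);print("y off from cross",np.median((W-c)@y).round(1))
print("apron from top est: (518.5,-66.3)")
E
```

```text
[[ 519.   -65.3]
 [ 448.  -111.2]
 [ 552.8 -144.1]
 [ 536.2  -11.5]
 [ 514.2  -81. ]
 [ 495.9  -58.2]
 [ 543.2  -72.7]]
axis deg 72.41891649629055 end dir 72.60339870224999 109.83833885106216 65.0658098229457
73.09181 [469.1 -39. ]
y off from cross 55.4
73.0101 [577.2 -63.9]
y off from cross -55.3
apron from top est: (518.5,-66.3)
```

```bash
python3 -c "
from plan import *
plan([518.5,-66.5,25],tgt(np.deg2rad(73)),step=35,n=5)"
```

```text
t 9.03 pos [ 518.6 -113.8  125.7] err [-1.000e-01  4.730e+01 -1.007e+02] [ 0.023  0.009 -0.007] F [ 0.7  0.9 -2.3] w 49.2
[[9.2, -3.3, 20.0, 0.005, 0.002, -0.001], [9.2, -3.2, 20.0, 0.005, 0.002, -0.001], [9.1, -3.1, 20.0, 0.005, 0.002, -0.001], [9.1, -3.0, 20.1, 0.005, 0.002, -0.001], [9.1, -2.9, 20.1, 0.005, 0.002, -0.001]]
```

>>> {"name": "move_arm", "arguments": {"deltas": [[9.2, -3.2, 20, 0.005, 0.002, -0.001], [9.2, -3.2, 20, 0.005, 0.002, -0.001], [9.2, -3.2, 20, 0.005, 0.002, -0.001], [9.2, -3, 20, 0.005, 0.002, -0.001], [9.2, -3, 20, 0.005, 0.002, -0.001]]}}

```text
t: 9.45
ee_pos: [524.2, -68.5, 28.8]
orientation: [2.519, 1.864, 0.013]
ft_force: [-0.9, -0.8, -3.3]
width: 49.3
```

```bash
python3 -c "
from plan import *
plan([518.5,-66.5,-4],tgt(np.deg2rad(73)),step=10)"
```

```text
t 9.45 pos [524.2 -68.5  28.8] err [ -5.7   2.  -32.8] [ 0.012 -0.001 -0.   ] F [-0.9 -0.8 -3.3] w 49.3
[[0.0, -1.6, 8.2, 0.003, -0.0, -0.0], [0.0, -1.6, 8.2, 0.003, -0.0, -0.0], [0.0, -1.6, 8.2, 0.003, -0.0, -0.0], [0.1, -1.5, 8.2, 0.003, -0.0, -0.0]]
```

>>> {"name": "move_arm", "arguments": {"deltas": [[0, -1.6, 8, 0.004, 0, 0], [0, -1.6, 8, 0.004, 0, 0], [0, -1.5, 8, 0.004, 0, 0], [0, -1, 5, 0, 0, 0], [0, 0, 0, 0, 0, 0]]}}

```text
t: 9.87
ee_pos: [516.9, -69.2, -3.9]
orientation: [-2.523, -1.865, 0.005]
ft_force: [-0.5, 0.4, -1.2]
width: 49.3
```

```bash
python3 -c "
from plan import *
plan([518.5,-66.5,-9],tgt(np.deg2rad(73)),step=3)"
```

```text
t 9.87 pos [516.9 -69.2  -3.9] err [ 1.6  2.7 -5.1] [-0.005 -0.    -0.001] F [-0.5  0.4 -1.2] w 49.3
[[1.5, 0.4, 2.5, -0.003, -0.0, -0.0], [1.5, 0.4, 2.5, -0.003, -0.0, -0.0]]
```

>>> {"name": "move_arm", "arguments": {"deltas": [[1.5, 0.4, 2, -0.003, 0, 0], [1, 0.4, 1.5, -0.002, 0, 0], [0, 0, 1, 0, 0, 0]]}}

```text
t: 10.12
ee_pos: [519.9, -68.2, -7.2]
orientation: [2.526, 1.864, 0.004]
ft_force: [-0.0, -0.4, -2.0]
width: 49.0
```

```bash
python3 -c "
from plan import *
plan([518.5,-66.5,-9],tgt(np.deg2rad(73)),step=3)"
```

```text
t 10.12 pos [519.9 -68.2  -7.2] err [-1.4  1.7 -1.8] [ 0.003 -0.    -0.002] F [-0.  -0.4 -2. ] w 49.0
[[1.2, -1.8, 1.7, 0.003, -0.0, -0.002]]
```

>>> {"name": "move_arm", "arguments": {"deltas": [[0, -0.5, 1.5, 0.002, 0, 0], [0, 0, 1, 0, 0, 0], [0, 0, 0.5, 0, 0, 0]]}}

```text
t: 10.37
ee_pos: [520.4, -68.1, -9.5]
orientation: [2.526, 1.865, 0.004]
ft_force: [0.1, 1.2, -1.7]
width: 48.8
```

>>> {"name": "move_arm", "arguments": {"deltas": [[0, 0, 1, 0, 0, 0], [0, 0, 0.5, 0, 0, 0]]}}

```text
t: 10.53
ee_pos: [520.5, -68.1, -9.7]
orientation: [2.525, 1.865, 0.004]
ft_force: [-1.8, -1.6, 3.8]
width: 49.0
```

The plate is touched: Fz changed from −2 to +4 N. Releasing.

>>> {"name": "move_arm", "arguments": {"deltas": [[0, 0, 0, 0, 0, 0], [0, 0, 0, 0, 0, 0], [0, 0, 0, 0, 0, 0], [0, 0, 0, 0, 0, 0], [0, 0, 0, 0, 0, 0]], "hand": -1}}

```text
t: 10.95
ee_pos: [521.8, -68.2, -8.7]
orientation: [2.523, 1.864, 0.007]
ft_force: [-0.3, 0.0, 0.1]
width: 78.8
```

>>> {"name": "move_arm", "arguments": {"deltas": [[0, 0, 0, 0, 0, 0], [0, 0, 0, 0, 0, 0], [0, 0, -5, 0, 0, 0], [0, 0, -10, 0, 0, 0], [0, 0, -20, 0, 0, 0]]}}

```text
t: 11.37
ee_pos: [518.8, -67.8, 24.8]
orientation: [-2.526, -1.866, 0.001]
ft_force: [-0.6, -0.0, 0.2]
width: 87.6
```

>>> {"name": "move_arm", "arguments": {"deltas": [[0, 0, -35, 0, 0, 0], [0, 0, -35, 0, 0, 0], [-10, 0, -20, 0, 0, 0], [0, 0, 0, 0, 0, 0]]}}

```text
t: 11.7
ee_pos: [516.5, -77.5, 123.4]
orientation: [2.525, 1.867, 0.002]
ft_force: [1.0, -0.2, -0.4]
width: 88.0
```

```bash
python3 snap.py wrist 11;python3 snap.py top 11; python3 -c "
from plan import *
plan([518.5,-66.5,110],tgt(np.deg2rad(73)),step=30)"
```

```text
t 11.8 pos [515.3 -76.5 120.4] err [  3.2  10.  -10.4] [-0.002 -0.    -0.001] F [ 0.1  0.6 -0.3] w 87.9
[[10.5, 0.2, 10.4, -0.002, -0.0, -0.001]]
```

View pics/wrist11.png

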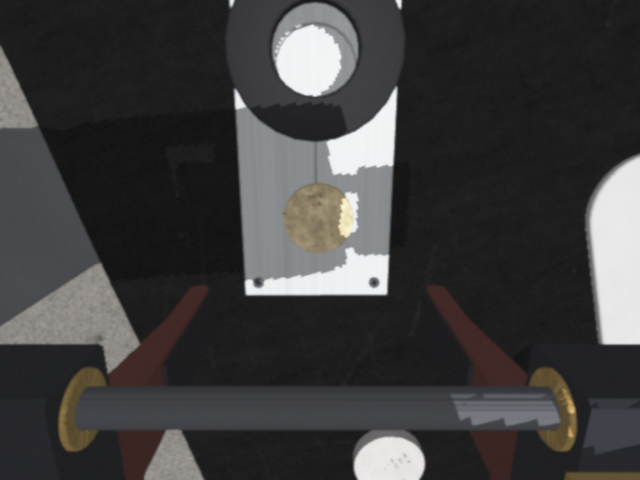

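The block lies flat and released at (319,218), with the lamp clear ahead. Measuring the block and the ring.

```bash
python3 - <<'E'
from h import *
d=load("wrist11.npz");f=d["frame"];hsv=cv2.cvtColor(f,cv2.COLOR_RGB2HSV)
th=np.deg2rad(73.0);X=np.array([np.cos(th),np.sin(th)]);Y=np.array([-X[1],X[0]]);ap=np.array([519,-65.5])
m=((hsv[...,1]>50)&(hsv[...,2]>80)).astype(np.uint8);m=cv2.morphologyEx(m,cv2.MORPH_OPEN,np.ones((3,3)));n,l,s,c=cv2.connectedComponentsWithStats(m);i=l[218,305]
cn=max(cv2.findContours((l==i).astype(np.uint8),0,1)[0],key=len)
W=ray(d,cn[:,0],28);(x,y),r=cv2.minEnclosingCircle(np.float32(W[:,:2]));q=np.array([x,y])
print("block",x,y,2*r,"nest xy",-50+(q-ap)@X,(q-ap)@Y)
# plate edges & axis in this view
g=cv2.cvtColor(f,cv2.COLOR_RGB2GRAY)
E=[[],[]]
for v in range(150,285,3):
    gr=np.diff(cv2.GaussianBlur(g[v:v+1].astype(np.float32),(5,1),0)[0])
    E[0].append((228+gr[228:252].argmax()+.5,v));E[1].append((380+gr[380:400].argmin()+.5,v))
for S in E:
    w=ray(d,S,16)[:,:2];fl=cv2.fitLine(np.float32(w),cv2.DIST_HUBER,0,.01,.01).ravel();print("edge deg",np.rad2deg(np.arctan2(fl[1],fl[0]))%180,"nest y",np.median((w-ap)@Y).round(1))
print("end x",(-50+(ray(d,[(317,294.5)],16)[0,:2]-ap)@X).round(1))
# ring outer contour lower arc, on top plane 93
dark=cv2.Canny(g,60,120)
pts=[]
for u in range(245,390,4):
    col=g[:,u].astype(int);vv=np.arange(90,145);k=vv[np.diff(g[89:145,u].astype(int))>25]
    if len(k):pts.append((u,k[-1]))
for z in (81,93):
    w=ray(d,pts,z)[:,:2];A=np.c_[2*w,np.ones(len(w))];s=np.linalg.lstsq(A,(w**2).sum(1),rcond=None)[0];cc=s[:2]
    print("ring z",z,cc.round(1),"R",np.sqrt(s[2]+cc@cc).round(1),"nest",(-50+(cc-ap)@X).round(1),((cc-ap)@Y).round(1))
E
```

```text
block 520.3427734375 -66.84318542480469 49.831363677978516 nest xy -50.89190565090267 -1.6768100368709635
edge deg 73.12326 nest y 55.4
edge deg 73.208626 nest y -55.1
end x -114.8
ring z 81 [548.3  31.1] R 46.3 nest 51.0 0.2
ring z 93 [547.8  29.4] R 43.9 nest 49.2 0.2
```

The block is at nest (−51, −1.7), and the ring centre agrees with the pocket at about (548, 30). Next I set the push pose: lean 30°, jaws about 24 mm apart as a cradle, behind the block on the open end.

```bash
cat >> plan.py <<'E'
TH=np.deg2rad(73.1);NX=np.array([np.cos(TH),np.sin(TH)]);NY=np.array([-NX[1],NX[0]]);N0=np.array([519,-65.5])+50*NX
LEN=30.
def tip(rot,nx,ny,h):   # tip centre at nest xy, height h above plate top -> ee
    return np.r_[N0+nx*NX+ny*NY,16+h]+LEN*rot.apply([0,0,1])
def where():
    o=ctrl.get_obs();r=R.from_rotvec(o["orientation"]);t=o["ee_pos"]-LEN*r.apply([0,0,1])
    z=r.apply([0,0,1]);print("tip nest x,y,h",((t[:2]-N0)@NX).round(1),((t[:2]-N0)@NY).round(1),(t[2]-16).round(1),"lean",np.rad2deg(np.arctan2(z[:2]@NX,-z[2])).round(1),"F along nest",(o["ft_force"][:2]@NX).round(1),(o["ft_force"][:2]@NY).round(1),o["ft_force"][2].round(1),"w",round(o["width"],1),"t",round(o["t"],2))
E
python3 -c "
from plan import *
r=tgt(TH,np.deg2rad(30));where();plan(tip(r,-95,0,70),r)"
```

```text
tip nest x,y,h -61.7 0.3 134.4 lean 0.0 F along nest 0.6 0.1 -0.3 w 87.9 t 11.8
t 11.8 pos [515.3 -76.5 120.4] err [ -5.  -17.7 -60.3] [-0.001  0.523 -0.003] F [ 0.1  0.6 -0.3] w 87.9
[[-3.7, 0.1, 12.1, -0.0, 0.105, -0.001], [-4.9, 0.1, 11.6, -0.0, 0.105, -0.001], [-6.1, 0.1, 11.0, -0.0, 0.105, -0.001], [-7.2, 0.1, 10.3, -0.0, 0.105, -0.001], [-8.3, 0.1, 9.5, -0.0, 0.105, -0.001]]
```

>>> {"name": "move_arm", "arguments": {"deltas": [[-4, 0, 12, 0, 0.105, -0.001], [-5, 0, 12, 0, 0.105, -0.001], [-6, 0, 11, 0, 0.105, -0.001], [-7, 0, 10, 0, 0.105, -0.001], [-8, 0, 9, 0, 0.105, -0.001]], "hand": 0.45}}

```text
t: 12.22
ee_pos: [513.9, -88.3, 60.8]
orientation: [-2.208, -1.658, -0.62]
ft_force: [0.3, 0.1, -0.5]
width: 58.0
```

>>> {"name": "move_arm", "arguments": {"deltas": [[0, 0, 0, 0, 0, 0], [0, 0, 0, 0, 0, 0], [0, 0, 0, 0, 0, 0], [0, 0, 0, 0, 0, 0], [0, 0, 0, 0, 0, 0]]}}

```text
t: 12.63
ee_pos: [508.2, -87.9, 53.4]
orientation: [-2.21, -1.64, -0.606]
ft_force: [0.4, 0.7, 0.7]
width: 25.6
```

```bash
python3 snap.py wrist 12; python3 -c "
from plan import *
r=tgt(TH,np.deg2rad(30));where();plan(tip(r,-95,0,20),r,step=15)"
```

```text
tip nest x,y,h -89.8 3.5 63.4 lean 30.9 F along nest 0.7 -0.3 1.2 w 24.9 t 12.68
t 12.68 pos [508.4 -87.8  53.7] err [  1.9  -6.4 -43.7] [-0.006 -0.016  0.   ] F [0.4 0.6 1.2] w 24.9
[[-9.1, 1.3, 11.5, -0.002, -0.005, 0.0], [-9.0, 1.3, 11.6, -0.002, -0.005, 0.0], [-9.0, 1.2, 11.6, -0.002, -0.005, 0.0]]
```

View pics/wrist12.png

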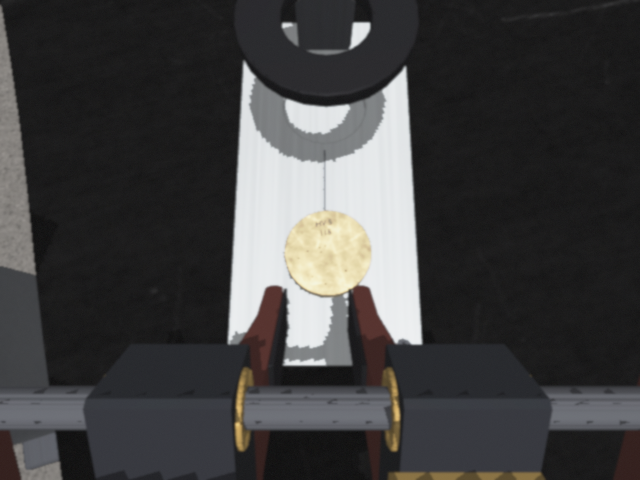

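The view shows the disc ahead of the two tips, with the lamp and the pocket's edge beyond it. Lowering behind the disc.

>>> {"name": "move_arm", "arguments": {"deltas": [[-9, 1.3, 11.5, -0.002, -0.005, 0], [-9, 1.3, 11.5, -0.002, -0.005, 0], [-7, 1, 9, -0.002, -0.005, 0], [0, 0, 0, 0, 0, 0]]}}

```text
t: 13.02
ee_pos: [513.3, -92.1, 14.9]
orientation: [-2.223, -1.662, -0.598]
ft_force: [-0.4, 0.1, -0.3]
width: 24.0
```

```bash
python3 -c "
from plan import *
r=tgt(TH,np.deg2rad(30));where();plan(tip(r,-95,0,5.5),r,step=5)"
```

```text
tip nest x,y,h -92.0 -2.2 24.9 lean 29.8 F along nest 0.0 0.4 -0.3 w 24.0 t 13.02
t 13.02 pos [513.3 -92.1  14.9] err [ -3.1  -2.1 -19.3] [0.004 0.004 0.009] F [-0.4  0.1 -0.3] w 24.0
[[-3.0, -0.6, 3.8, 0.001, 0.001, 0.002], [-3.0, -0.6, 3.8, 0.001, 0.001, 0.002], [-3.0, -0.6, 3.8, 0.001, 0.001, 0.002], [-3.0, -0.6, 3.8, 0.001, 0.001, 0.002]]
```

>>> {"name": "move_arm", "arguments": {"deltas": [[-3, -0.6, 4, 0.001, 0.001, 0.002], [-3, -0.6, 4, 0.001, 0.001, 0.002], [-2.5, -0.4, 3.5, 0.001, 0.001, 0.002], [0, 0, 0, 0, 0, 0]]}}

```text
t: 13.35
ee_pos: [511.4, -92.5, -0.5]
orientation: [-2.222, -1.654, -0.596]
ft_force: [-0.5, 0.4, 0.3]
width: 24.4
```

```bash
python3 -c "
from plan import *
r=tgt(TH,np.deg2rad(30));where();plan(tip(r,-95,0,5.5),r,step=2)"
```

```text
tip nest x,y,h -93.0 -0.7 9.5 lean 30.0 F along nest 0.2 0.6 0.3 w 24.4 t 13.35
t 13.35 pos [ 5.114e+02 -9.250e+01 -5.000e-01] err [-1.2 -1.7 -4. ] [-0.001  0.001  0.004] F [-0.5  0.4  0.3] w 24.4
[[-1.2, -0.2, 0.8, -0.0, 0.0, 0.001], [-1.2, -0.2, 0.8, -0.0, 0.0, 0.001], [-1.2, -0.2, 0.8, -0.0, 0.0, 0.001]]
```

Now feel for the plate in small vertical steps.

>>> {"name": "move_arm", "arguments": {"deltas": [[-1, 0, 1.4, 0, 0, 0], [-0.7, 0, 1.2, 0, 0, 0], [-0.5, 0, 0.8, 0, 0, 0]]}}

```text
t: 13.6
ee_pos: [511.4, -93.1, -4.8]
orientation: [-2.222, -1.653, -0.596]
ft_force: [0.7, 0.6, -0.3]
width: 23.9
```

>>> {"name": "move_arm", "arguments": {"deltas": [[-0.5, 0, 0.9, 0, 0, 0], [0, 0, 0, 0, 0, 0]]}}

```text
t: 13.77
ee_pos: [511.6, -92.9, -5.1]
orientation: [-2.221, -1.652, -0.597]
ft_force: [-1.6, -0.2, 2.5]
width: 24.1
```

```bash
python3 -c "
from plan import *
where()"
```

```text
tip nest x,y,h -93.4 -0.9 4.8 lean 30.0 F along nest -0.7 1.5 2.5 w 24.1 t 13.77
```

Plate felt at tip h ≈ 4.9 (2.5 N), as expected for the trailing corner. Raising about 1 mm and starting the push.

>>> {"name": "move_arm", "arguments": {"deltas": [[0.6, 0, -1, 0, 0, 0], [4, -0.4, 2.3, 0, 0, 0], [4, -0.4, 2.3, 0, 0, 0], [4, 0, 2.3, 0, 0, 0], [0, 0, 0, 0, 0, 0]]}}

```text
t: 14.18
ee_pos: [515.8, -79.2, -3.4]
orientation: [-2.224, -1.653, -0.599]
ft_force: [-0.6, -0.7, 0.9]
width: 24.2
```

```bash
python3 snap.py wrist 13; python3 -c "
from plan import *
r=tgt(TH,np.deg2rad(30));where();plan(tip(r,-50,0,5.8),r,step=5)"
```

```text
tip nest x,y,h -79.2 -0.9 6.5 lean 30.0 F along nest -0.0 -0.3 0.5 w 24.4 t 14.23
t 14.23 pos [515.8 -79.4  -3.5] err [ 7.6 28.2 -0.7] [0.002 0.    0.003] F [ 0.2 -0.1  0.5] w 24.4
[[4.2, -0.2, 2.5, 0.0, 0.0, 0.001], [4.2, -0.2, 2.5, 0.0, 0.0, 0.001], [4.2, -0.2, 2.5, 0.0, 0.0, 0.001], [4.2, -0.2, 2.5, 0.0, 0.0, 0.001], [4.2, -0.2, 2.5, 0.0, 0.0, 0.001]]
[[4.2, -0.2, 2.5, 0.0, 0.0, 0.001]]
```

View pics/wrist13.png

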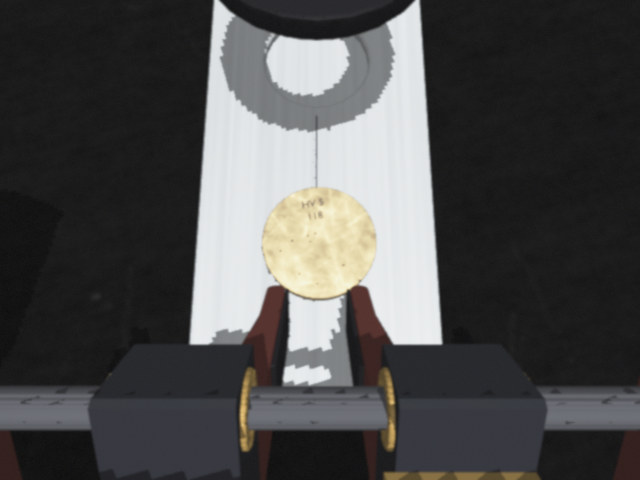

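The disc at (319,242) sits just ahead of the tips, and the scribed line and pocket edge at (317,107) line up. Pushing.

>>> {"name": "move_arm", "arguments": {"deltas": [[4, -0.2, 2.7, 0, 0, 0], [4, -0.2, 2.7, 0, 0, 0], [4, -0.2, 2.6, 0, 0, 0], [4, -0.2, 2.5, 0, 0, 0], [0, 0, 0, 0, 0, 0]]}}

```text
t: 14.65
ee_pos: [521.8, -59.9, -4.4]
orientation: [-2.226, -1.654, -0.599]
ft_force: [-0.7, -1.6, 0.6]
width: 24.3
```

```bash
python3 snap.py wrist 14; python3 -c "
from plan import *
where()"
```

```text
tip nest x,y,h -59.0 -0.9 5.6 lean 29.9 F along nest -1.0 0.1 1.7 w 24.4 t 14.7
```

View pics/wrist14.png

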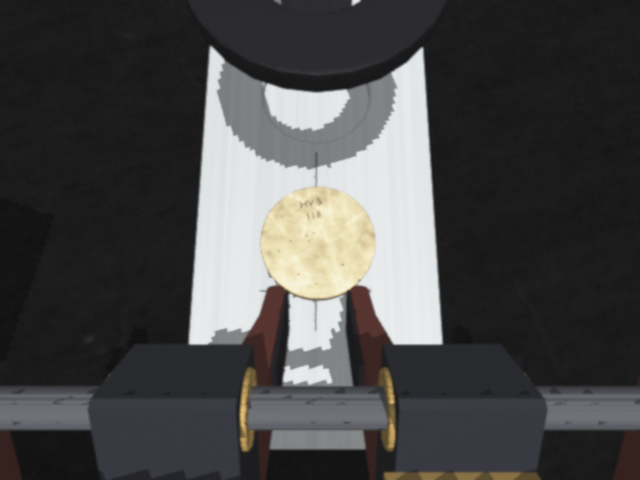

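The disc moves with the fingers: it stays at (318,242) while the plate shifts behind it. Continuing.

>>> {"name": "move_arm", "arguments": {"deltas": [[4.3, -0.3, 2.5, 0, 0, 0], [4.3, -0.3, 2.5, 0, 0, 0], [4.3, -0.2, 2.5, 0, 0, 0], [4.3, 0, 2.5, 0, 0, 0], [4.3, 0, 2.5, 0, 0, 0]]}}

```text
t: 15.12
ee_pos: [528.8, -34.9, -4.6]
orientation: [-2.227, -1.654, -0.599]
ft_force: [-0.8, -2.6, 1.5]
width: 24.4
```

```bash
cat > blk.py <<'E'
from tips import *
def blk(tag,ztop=28):
    d=snap("wrist",tag);f=d["frame"];hsv=cv2.cvtColor(f,cv2.COLOR_RGB2HSV)
    m=((hsv[...,1]>40)&(hsv[...,0]<35)&(hsv[...,0]>12)&(hsv[...,2]>90)).astype(np.uint8);m[:60]=0;m[340:]=0
    m=cv2.morphologyEx(m,cv2.MORPH_OPEN,np.ones((3,3)));n,l,s,c=cv2.connectedComponentsWithStats(m)
    i=1+s[1:,4].argmax();cn=max(cv2.findContours((l==i).astype(np.uint8),0,1)[0],key=len)
    W=ray(d,cn[:,0],ztop);(x,y),r=cv2.minEnclosingCircle(np.float32(W[:,:2]));q=np.array([x,y])-N0
    print("block nest",(q@NX).round(1),(q@NY).round(1),"diam",round(2*r,1),"px",c[i].round())
if __name__=="__main__":
    blk(sys.argv[1],float(sys.argv[2]) if len(sys.argv)>2 else 28);where()
E
python3 blk.py 15
```

```text
block nest -4.0 0.2 diam 49.9 px [317. 240.]
tip nest x,y,h -32.0 -0.1 5.4 lean 29.9 F along nest 0.2 -0.3 1.4 w 24.1 t 15.17
```

>>> {"name": "move_arm", "arguments": {"deltas": [[4.3, 0, 2.4, 0, 0, 0], [4.3, 0, 2.4, 0, 0, 0], [4.3, 0, 2.4, 0, 0, 0], [4.3, 0, 2.4, 0, 0, 0], [3, 0, 1.7, 0, 0, 0]]}}

```text
t: 15.58
ee_pos: [535.7, -9.2, -4.6]
orientation: [-2.226, -1.654, -0.598]
ft_force: [-0.7, -2.5, 0.6]
width: 23.9
```

```bash
python3 blk.py 16
```

```text
block nest 21.2 1.1 diam 48.9 px [317. 268.]
tip nest x,y,h -5.8 0.7 5.4 lean 29.9 F along nest 0.1 -0.1 0.5 w 23.9 t 15.63
```

View pics/wrist16.png

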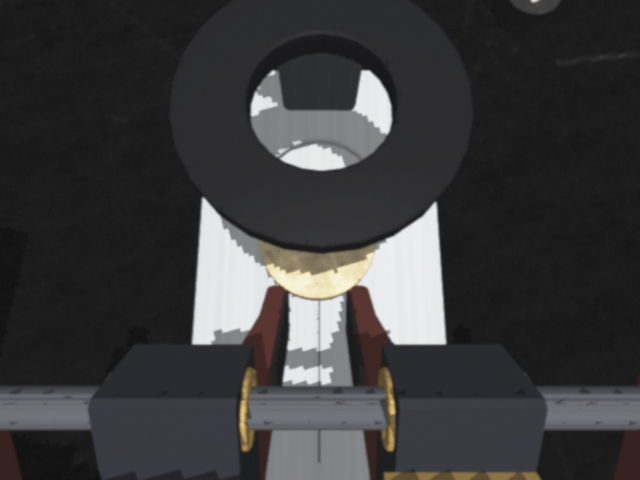

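The disc is going under the lamp, with its trailing half visible at (318,270), and lateral alignment is good. Slower now.

>>> {"name": "move_arm", "arguments": {"deltas": [[3, 0.3, 1.7, 0, 0, 0], [3, 0.3, 1.7, 0, 0, 0], [3, 0.2, 1.7, 0, 0, 0], [2, 0, 1.2, 0, 0, 0]]}}

```text
t: 15.97
ee_pos: [540.3, 4.2, -4.6]
orientation: [-2.225, -1.654, -0.598]
ft_force: [-0.5, -3.7, 2.9]
width: 24.3
```

```bash
python3 blk.py 17; python3 snap.py top 17; python3 -c "
from h import *
d=load('top17.npz');cv2.imwrite('pics/t17.png',cv2.resize(d['frame'][195:290,240:370,::-1],None,fx=6,fy=6,interpolation=cv2.INTER_CUBIC))"
```

```text
block nest 53.1 0.2 diam 36.4 px [318. 203.]
tip nest x,y,h 8.3 -0.1 5.5 lean 29.9 F along nest -1.7 0.5 0.9 w 24.3 t 16.02
```

View pics/t17.png

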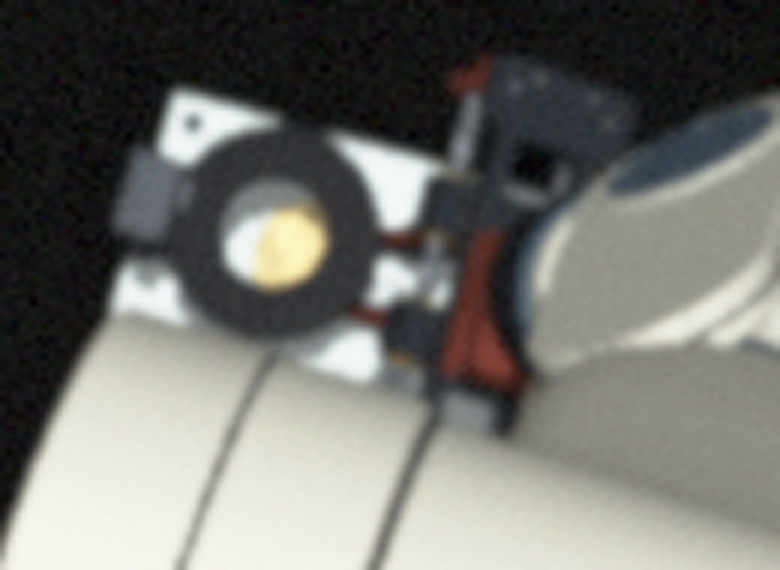

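View pics/wrist17.png

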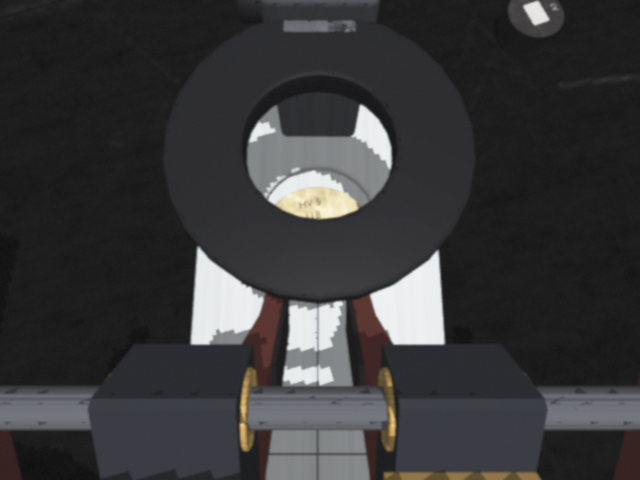

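The disc shows under the ring's hole in both views (top about (290,243), wrist (317,205)), heading for the pocket. The gripper clears the lamp. Pushing on.

>>> {"name": "move_arm", "arguments": {"deltas": [[2.6, 0, 1.5, 0, 0, 0], [2.6, 0, 1.5, 0, 0, 0], [2, 0, 1.2, 0, 0, 0]]}}

```text
t: 16.32
ee_pos: [543.1, 12.3, -4.4]
orientation: [-2.225, -1.653, -0.599]
ft_force: [-0.0, -0.0, -0.6]
width: 23.9
```

```bash
python3 blk.py 18; python3 snap.py top 18; python3 -c "
from h import *
d=load('top18.npz');cv2.imwrite('pics/t18.png',cv2.resize(d['frame'][195:290,240:370,::-1],None,fx=5,fy=5,interpolation=cv2.INTER_CUBIC))"
```

```text
block nest 54.4 -18.0 diam 13.1 px [363. 223.]
tip nest x,y,h 16.9 -0.1 5.5 lean 29.9 F along nest -0.5 -0.4 0.1 w 23.8 t 16.37
```

View pics/wrist18.png

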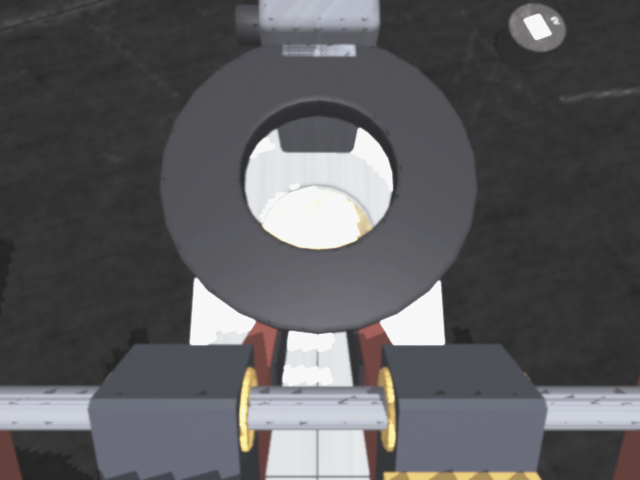

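The disc's face now reflects brightly, so it has probably tipped its leading edge into the pocket. A little further.

>>> {"name": "move_arm", "arguments": {"deltas": [[1.8, 0, 1, 0, 0, 0], [1.8, 0, 1, 0, 0, 0], [1, 0, 0.6, 0, 0, 0]]}}

```text
t: 16.67
ee_pos: [544.2, 18.4, -4.7]
orientation: [-2.224, -1.653, -0.598]
ft_force: [-0.4, -0.9, 0.8]
width: 24.1
```

```bash
python3 -c "
from plan import *
where()"; python3 snap.py wrist 19; python3 - <<'E'
from h import *
d=load('wrist19.npz');r=d['range_z'];T=d['cam_to_world'];from plan import *
v,u=np.mgrid[120:262:12,240:400:12];z=r[v,u];c=np.stack([(u-d['cx'])/d['fx']*z,(v-d['cy'])/d['fy']*z,z],-1);W=c@T[:3,:3].T+T[:3,3]
print(W[...,2].round(0).astype(int))
E
```

```text
tip nest x,y,h 22.6 0.3 5.3 lean 29.9 F along nest -1.0 0.1 0.8 w 24.1 t 16.67
[[ 93  93  93  92  92  92  92  91  93  91  93  91  93  92]
 [ 92  92  93  91  88  86  85  85  85  87  91  92  93  92]
 [ 91  92  92  86  39  39  39  39  39  39  84 201  93  92]
 [ 93  92  84  16  27  27  27  27  28  27  15  15  89  92]
 [ 92  88  16  15  16  16  15  15  16  14  15  15  16  90]
 [ 93  14  15  15  16  16  16  16  14  16  15  16  15  90]
 [ 93  16  15  16  15  16  15  15  16  15  16  17  15  87]
 [ 92  17  15  15  14  22  22  23  22  12  15  14  16  88]
 [ 93  16  15  22  21  22  23  22  22  23  22  16  15  91]
 [ 93  16  15  22  21  23  22  22  23  22  23  15  16  91]
 [ 93  92  22  22  23  22  22  23  23  23  23  24  91  92]
 [ 92  93  93  23  21  23  22  22  21  23  24  91  91  93]]
```

View pics/wrist19.png

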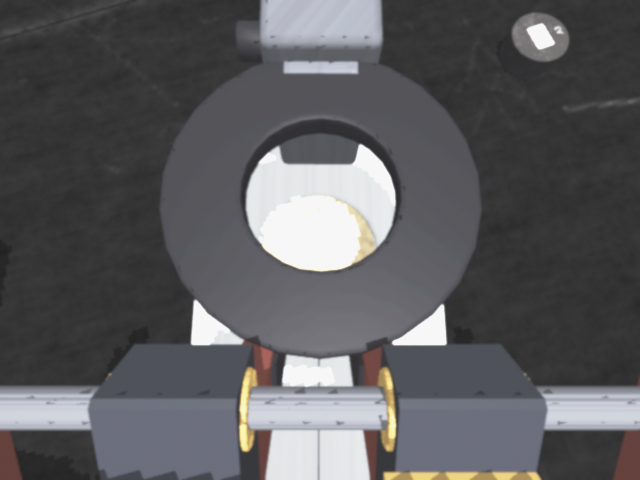

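The depth image shows the disc's top at z ≈ 22–23 (plate 15–16) everywhere, so it's flat, 7 mm proud and seated. Backing straight out before lifting.

>>> {"name": "move_arm", "arguments": {"deltas": [[-3, 0, -2.5, 0, 0, 0], [-9, 0, -6, 0, 0, 0], [-17, 0, -10, 0, 0, 0], [-17, 0, -10, 0, 0, 0], [-17, 0, -10, 0, 0, 0]]}}

```text
t: 17.13
ee_pos: [521.1, -52.6, -2.7]
orientation: [-2.217, -1.659, -0.596]
ft_force: [0.5, -0.5, -0.6]
width: 23.6
```

>>> {"name": "move_arm", "arguments": {"deltas": [[-17, 0, -15, 0, 0, 0], [-5, 0, -25, 0, 0, 0], [0, 0, -30, 0, 0, 0], [0, 0, -20, 0, 0, 0], [0, 0, 0, 0, 0, 0]]}}

```text
t: 17.55
ee_pos: [498.2, -124.1, 65.3]
orientation: [-2.223, -1.651, -0.592]
ft_force: [0.3, -0.1, 0.1]
width: 24.3
```

```bash
python3 snap.py wrist 20; python3 snap.py top 20; python3 - <<'E'
from h import *
from plan import *
where()
d=load('wrist20.npz');r=d['range_z'];T=d['cam_to_world']
v,u=np.mgrid[0:480,0:640];c=np.stack([(u-d['cx'])/d['fx']*r,(v-d['cy'])/d['fy']*r,r],-1);W=c@T[:3,:3].T+T[:3,3]
n=np.stack([(W[...,:2]-N0)@NX-50,(W[...,:2]-N0)@NY],-1);rad=np.hypot(n[...,0],n[...,1])
hsv=cv2.cvtColor(d["frame"],cv2.COLOR_RGB2HSV)
k=(r>0)&(rad<24)&(W[...,2]<40)&(W[...,2]>5)
A=np.c_[n[k],np.ones(k.sum())];s=np.linalg.lstsq(A,W[k][:,2],rcond=None)[0];print("n",k.sum(),"top plane",s.round(4),"med z",np.median(W[k][:,2]))
k2=(r>0)&(rad<30)&(W[...,2]>19.5)&(W[...,2]<40);print("raised x",n[k2][:,0].min().round(1),n[k2][:,0].max().round(1),"y",n[k2][:,1].min().round(1),n[k2][:,1].max().round(1))
t=load('top20.npz');cv2.imwrite('pics/t20.png',cv2.resize(t['frame'][190:310,235:525,::-1],None,fx=2.7,fy=2.7,interpolation=cv2.INTER_CUBIC))
E
```

```text
tip nest x,y,h -125.2 4.1 73.2 lean 30.0 F along nest -0.4 0.6 -0.7 w 24.3 t 17.65
n 2096 top plane [ 5.00000e-04 -1.50000e-03  2.24735e+01] med z 22.45071733076054
raised x -26.5 8.1 y -24.5 24.7
```

View pics/wrist20.png

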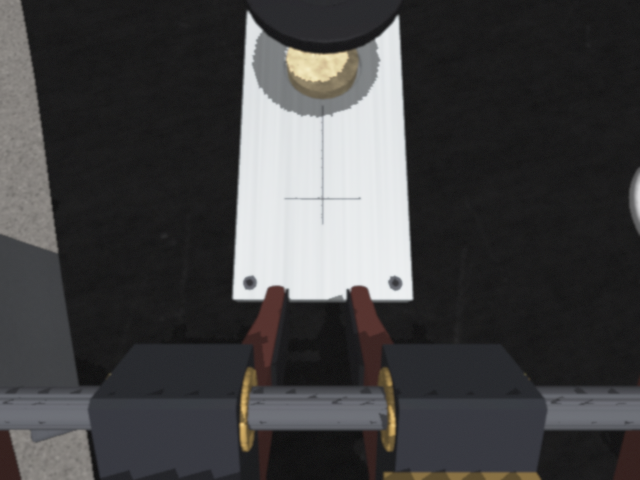

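View pics/t20.png

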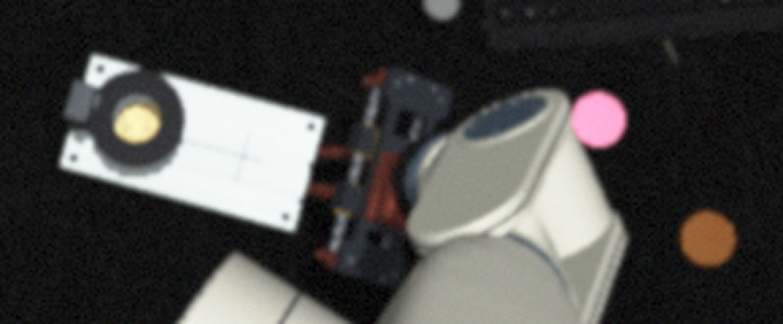

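The top face is level (tilt below 0.002) at z = 22.5 and centred in the pocket. The robot touches nothing. Settling, then handing in.

>>> {"name": "move_arm", "arguments": {"deltas": [[0, 0, -3, 0, 0, 0], [0, 0, 0, 0, 0, 0], [0, 0, 0, 0, 0, 0]]}}

```text
t: 17.9
ee_pos: [495.2, -121.4, 63.5]
orientation: [-2.217, -1.647, -0.587]
ft_force: [0.8, 0.4, -0.1]
width: 24.2
```

```bash
python3 -c "
from plan import *
where();ctrl.close_job();where()"
```

```text
tip nest x,y,h -125.5 6.2 73.5 lean 30.0 F along nest 0.7 -0.6 -0.1 w 24.2 t 17.9
the job is handed in; nothing more can be done
the job is handed in; nothing more can be done
```

The small brassy block is in the pocket and the job is handed in at about 18 s; no verdict was reported. I laid the block on the open end of the plate at nest (−51, −1.7), let go of it, and slid it under the lamp with the two fingers leaning 30° until it dropped.

**Last checks**
- **Block seated:** the depth image puts its top face at z ≈ 22.5 mm (23 expected) with tilt below 0.002 rad. Its sides lie at about ±24.6 mm in y and its trailing edge at −26.5 mm in x, so it is within about 1–2 mm of the pocket's centre. Its leading side was hidden by the ring.
- **Lamp and contact forces:** I saw no sign of touching the lamp. The push forces I read stayed below about 4 N, and they read near zero once the arm had backed away.
- **Other loose things:** I did not touch them. The last pictures did not show all of them, because the arm hid the large block in the top view, so I did not re-measure their positions.

**What failed or disagreed**
- **Missed grasps:** the first two attempts closed above the disc and moved nothing. The wrist depth image showed the real fingertips about 30 mm behind the reported TCP. I corrected for that from then on, and the contact heights on the bench and the plate matched the correction.
- **Top camera:** it differed from the wrist camera by about 1–1.5 mm, within the stated calibration.

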